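# Set out a mixing pot on the spoked turntable

### The arm

A 6-joint arm with a two-finger parallel gripper is mounted at the origin on a cart in front of the work surface, level with it; the furniture and walls round the work are solid. World frame = base frame: x ahead of the robot, y to its left, z up, the work surface at z = 0. Lengths are in mm, angles in rad, forces in N, time in s.
With the tool pointing down it reaches from about 350 to 775 mm from the base axis. Payload 7.3 kg.
Tool frame: the origin (TCP) lies at the very end of the fingers, on their centre line; the grasp point (between the pads) lies 19 mm behind it; z points along the fingers, x is the direction in which the jaws open and shut, and the axes are right-handed (so a half turn about z gives the same grasp; the last joint's range is limited). The gripper opens to 92 mm and grips with 3 to 60 N. Pads are 19 mm wide; open, the fingers measure 130 mm over their backs; the gripper's body (75 mm by 190 mm) begins 47 mm behind the grasp point.
Start: joints at [0.969, 0.342, 1.524, -0, 1.275, -0.146], TCP at [231.084, 471.429, 226.741] pointing down, gripper open.
Joint ranges: [-2.53, 2.53], [-0.77, 2.02], [0.04, 2.7], [-1, 4.14], [0.28, 2.66], [-3.11, 3.11]. Speed limits (rad/s): [2.57, 2.57, 3.14, 3.14, 3.14, 3.14].

### API

Orientations are given as [roll, pitch, yaw] about the fixed x, y, z axes, in that order (R = Rz(yaw) Ry(pitch) Rx(roll)).
In Python, from plant import bot, capture, camera_params gives the robot as it stands.
- The arm moves only by the shell command python3 -m jog 'ROWS' [OPENING]. ROWS is a JSON object of lists of equal length, an entry for each row: "xyz": the shift along the world's x, y, z as a fraction of full scale, a list of three; "angular": the turn, a rotation vector about the world's x, y, z as a fraction of full scale, a list of three. In form: {"xyz": [[x, y, z], ...], "angular": [[wx, wy, wz], ...]}. A call has 1 to 10 rows; each row shifts and turns the pose as measured when the row begins; what a row does not reach is not made up. Full scale, the value 1, is 2 cm for a shift and 6 degrees for a turn. A row lasts 1/10 s, in which the tool goes at most 50 mm and 8.59 degrees, less where a joint would pass 70% of its speed; a pose out of reach is approached as far as the arm can. A call with a number of a shift or a turn outside -1 to 1 is refused whole. A call with a gripper value outside its range is refused whole. OPENING is the closure, from -1 (fully open) to 1 (shut), set as the call begins (- or left out, the last holds). The fingers move at their own pace and stop on an object; the grip force is fixed at half the most. Time passes only in rows, so rows that do not move let the fingers close. It gives the time, the measured TCP pose, the force and the opening at its end, in the units of the state.
- bot.get_obs(): the state, without advancing time (a new reading comes with each control period).
- capture(name): name is "scene" or "top" or "wrist"; returns the picture (400x640x3 uint8, red, green, blue); there is no depth.
- camera_params(name): a dict with "fx", "fy", "cx", "cy" (pixels), "rvec" (rotation vector, rad) and "tvec" (3), from world to camera coordinates, as OpenCV has them. Camera axes: x right, y down, z forward; pixel columns grow to the right and rows downward; lengths in mm; the calibration is good to about 2 mm. A picture is of the moment at which its call begins: read the wrist's pose just before it. camera_params takes no time and is no camera call; for the wrist camera it gives the pose at the moment of the call.
- bot.close_job(): hands the job in, once; it reports no verdict.
The state is a dict: "time": time; "joint_positions": joint angles; "dq": joint speeds; "tau": joint torques, N m; "tool_pos": TCP position; "tcp_rot": TCP orientation; "contact_force": force on the tool from outside, world axes, zero at the start; "moment": the same for the moment, N m; "grip_width": finger opening in mm.
Only numpy, scipy, OpenCV 4.12 (cv2) and the standard library are available. Lean on these libraries where they do the work, as an engineer would, in place of code of your own. Each camera call takes 0.05 s, during which the arm holds its last target.

### The job

Twist the top pot off the nested stack, leaving the lower pot where it is in its stand, and set it down upright on the turntable's empty cork pad. Then turn the turntable by pushing its spokes until the pot stands at the brass pointer. Do not disturb the brown can and the silver-lidded jar that stand between the stack and the turntable.

Things in the scene. Friction and masses are not known exactly. Their poses are not given: they have to be found in the camera images.
- pot_top: Upper of two identical white twist-lock pots, the one to take. 66 mm high, about 0.07 kg; origin: centre of its underside, z up. Stem 37 mm wide up to z 30, then an upright collar 59 mm in outside diameter from z 32 to the rim at z 66 mm: grasp it there, any yaw. Two 6 mm pins stick out of the stem along +x and -x at z 18, to 25 mm from the axis.
- pot_low: Lower pot, same shape and frame, about 0.14 kg, its underside 4 mm above the table. Loose in the stand: slots there hold its pins so that it cannot turn, but nothing holds it down. The top pot's origin is 36 mm above its origin in the stack, shoulder on its rim, stem and pins inside its collar; once unlocked that pot must rise 55 mm more to be clear.
- stand: Fixed stand of the stack: a round steel foot 90 mm in diameter, 4 mm high, with a slotted aluminium collar 53 mm in diameter, 33 mm high; the lower pot's underside is 4 mm above the table. Origin under its centre; its position and yaw vary.
- turntable (a joint): Angle of the turntable about its vertical axis, counter-clockwise seen from above positive, 0 when the empty pad is exactly at the pointer. It starts between about -2.4 and -1.5 rad, turns 3.1 rad either way, with light friction (about 0.15 N m) and stays where it is left.
- star: The six spokes, turning with the turntable. Origin on its axis, 12 mm above the table. Spokes (10 mm round bars 8 mm above this origin, 15 mm end balls at 143 mm) at 30, 90, 150, 210, 270, 330 deg counter-clockwise from its x axis, outside the disc (176 mm wide, top 26 mm above the table); push 105 to 135 mm from the axis. On its +x side a gold-lidded jar is clipped, 59 mm wide, top at 79 mm.
- place (a point): Centre of the top of the empty cork pad (68 mm wide, flat), 28.5 mm above the table, 52 mm from the turntable's axis, on the star's -x axis; turns with the turntable.
- mark (a point): Where the pad's centre has to end: 52 mm from the turntable's axis toward the brass pointer, at the pad's height. The pointer lies on the table, under 8 mm high, its point 175 mm from the axis. Fixed in a run; the turntable's position and the pointer's direction vary.
- can_brown: Small open enamel can, 64 mm wide, 61 mm high, a bystander behind and between the stack and turntable; origin under its centre.
- jar_silver: Small silver-lidded jar, 53 mm wide, 44 mm high, a bystander in front and between the stack and turntable; origin under its centre.
- lock (a point): Centre of the lower pot's rim. The rim has an inward lip over the top pot's pins: lifted straight, both pots come out. Twist the top pot counter-clockwise (from above), lifting slightly (1.5 mm of play, more near the end): it starts -1 to 12 deg and is free at 52 to 68 deg of yaw past the lower pot's yaw, where the pins meet two notches; a stop ends the turn at about 73 deg.

How it is judged (in metres and radians):
On the way, in this order (a step that is already met when the one before it is completed fails the run):
1. the top pot is off the lower pot, which stays in its stand (z of pot_top in the frame of pot_low above 0.075 m and distance of pot_low from where it was at the start of the episode below 0.012 m), for 0.2 s.
2. the pot stands upright and let go on the empty cork pad (distance between pot_top and place below 0.013 m and angle between pot_top's own z axis and vertical below 0.1 rad and contact force between the fingers and pot_top below 0.05 N), for 0.2 s.
3. the gripper pushes a spoke, the pot standing on the turntable (contact force between the fingers and star above 0.2 N and distance between pot_top and place below 0.015 m), for 0.05 s.
At the end, for the whole second after the job is handed in: The taken pot stands upright (within 0.1 rad) and still on the cork pad, within 15 mm of its centre; the centre of the pad is within 12 mm of the mark at the pointer and the turntable is at rest; the lower pot is upright in its stand, within 12 mm of where it was (horizontal distance between place and mark below 0.012 m and distance between pot_top and place below 0.015 m and angle between each of pot_top, pot_low's own z axis and vertical below 0.1 rad and linear speed of pot_top below 0.02 m/s and distance of pot_low from where it was at the start of the episode below 0.012 m and velocity of joint turntable between -0.05 and 0.05 rad/s); the robot touches nothing.
It fails at once if the lower pot is pulled out of its stand (distance of pot_low from where it was at the start of the episode above 0.02 m).
It fails at once if the taken pot is tipped over (angle between pot_top's own z axis and vertical above 0.7 rad).
It fails at once if the brown can is shifted (distance of can_brown from where it was at the start of the episode above 0.03 m).
It fails at once if the silver-lidded jar is shifted (distance of jar_silver from where it was at the start of the episode above 0.03 m).
It also fails if it takes over 72 s, if anything falls off the work surface, if the arm or the gripper's body presses on something with over 40 N, if the wrist force passes 120 N, or if a joint passes its speed limit or range.

## Working session

There is one attempt and no reset: what is moved stays moved. The work goes in short steps, Python scripts to look and compute and a shell command to move; the robot and the scene stay as the last step left them, time stands still between calls to the robot, and variables do not carry over. Pictures are saved under pics/ and viewed, and the job is handed in when it is done.

```bash
ls; mkdir -p pics; python3 - <<'E'
from plant import bot,capture,camera_params
import cv2
print(bot.get_obs())
for n in ["scene","top","wrist"]:
    print(n,camera_params(n))
    cv2.imwrite(f"pics/{n}0.png",capture(n)[:,:,::-1])
E
```

```text
pics
{'time': 0.0, 'joint_positions': array([ 9.68952560e-01,  3.42707761e-01,  1.52501719e+00,  2.25776826e-05,
        1.27542726e+00, -1.46010469e-01]), 'dq': array([-0.00056674,  0.00077021, -0.0014101 ,  0.00036715, -0.0006955 ,
        0.00084561]), 'tau': array([ 1.18110063e-03, -4.31243169e+01, -2.44219190e+01,  7.17825419e-02,
        5.60674549e-02, -1.39058270e-04]), 'tool_pos': array([230.85143628, 471.0587131 , 226.05268281]), 'tcp_rot': array([-3.14134439e+00,  1.53982252e-03,  1.11495663e+00]), 'contact_force': array([-0.0277126 , -0.02977509,  0.18999096]), 'moment': array([-0.01754971, -0.01125224, -0.00174807]), 'grip_width': 91.5872534894647}
scene {'fx': 503.7245835190356, 'fy': 503.7245835190356, 'cx': 316.57567059187863, 'cy': 195.7431627245004, 'rvec': array([ 1.90770095, -0.9455946 ,  0.54772664]), 'tvec': array([-320.54053917,  262.5243045 ,  897.45149876])}
top {'fx': 420.81823822899304, 'fy': 420.81823822899304, 'cx': 317.0078872297403, 'cy': 193.48670021589936, 'rvec': array([ 2.14380345, -2.17491266,  0.14847609]), 'tvec': array([  30.00362392,  541.75528029, 1043.06193543])}
wrist {'fx': 322.5311794384451, 'fy': 322.5311794384451, 'cx': 317.0510807310034, 'cy': 199.4685783235435, 'rvec': array([-2.47431748, -1.54584919, -0.19661403]), 'tvec': array([-524.15401077,  -31.45615243,  390.08834016])}
```

View pics/scene0.png

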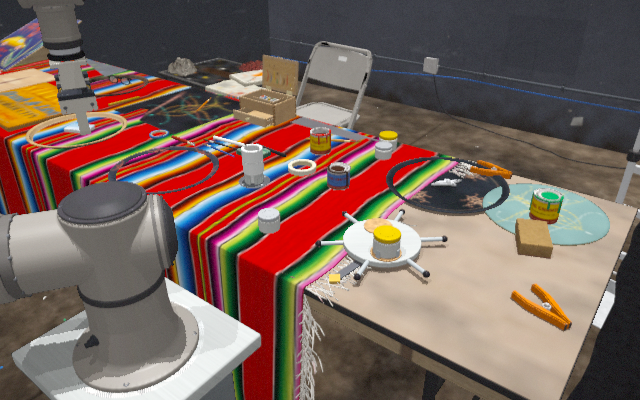

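View pics/top0.png

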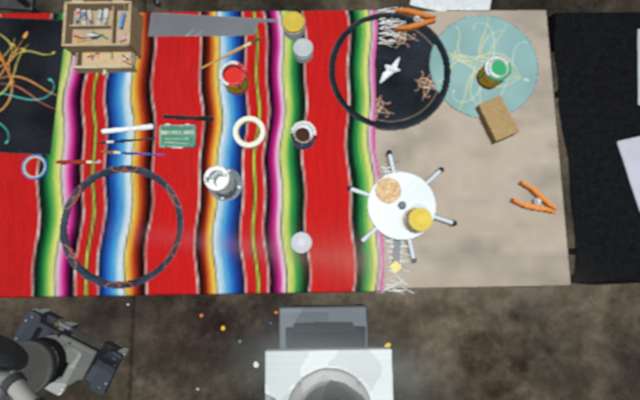

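View pics/wrist0.png

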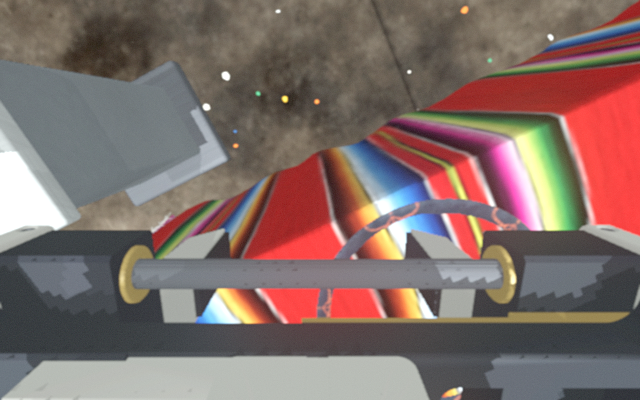

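The top view shows the stack near (222,182), the can at (302,134), the silver jar at (301,242), the turntable at (402,205), its tan pad at (388,190), and the brass pointer at about (395,267). I'll zoom in for detail.

```bash
cat > h.py <<'E'
import numpy as np, cv2
from plant import bot,capture,camera_params
def ray(n,uv,P=None):
    p=P or camera_params(n); R=cv2.Rodrigues(p["rvec"])[0]; t=np.array(p["tvec"])
    d=R.T@np.array([(uv[0]-p["cx"])/p["fx"],(uv[1]-p["cy"])/p["fy"],1]); return -R.T@t,d
def onz(n,uv,z,P=None):
    o,d=ray(n,uv,P); return o+d*(z-o[2])/d[2]
def proj(n,X,P=None):
    p=P or camera_params(n); R=cv2.Rodrigues(p["rvec"])[0]; c=R@np.array(X,float)+np.array(p["tvec"])
    return np.array([p["fx"]*c[0]/c[2]+p["cx"],p["fy"]*c[1]/c[2]+p["cy"]])
def crop(img,x0,y0,w,h,s,f):
    cv2.imwrite(f,cv2.resize(img[y0:y0+h,x0:x0+w],None,fx=s,fy=s,interpolation=cv2.INTER_CUBIC))
E
python3 - <<'E'
from h import *
t=cv2.imread("pics/top0.png"); s=cv2.imread("pics/scene0.png")
crop(t,340,140,130,140,4,"pics/t_tt.png")
crop(t,190,110,140,150,4,"pics/t_st.png")
crop(s,230,120,240,180,3,"pics/s_a.png")
for X in ([0,0,0],):
  print(ray("top",(320,200))[0],ray("scene",(320,200))[0])
for nm,uv,z in [("stack",(222,180),90),("tt",(402,204),26),("pad",(388,190),28.5),("gold",(419,219),79),("ptr",(395,266),5),("can",(302,133),61),("sil",(301,242),44)]:
  print(nm,onz("top",uv,z).round())
E
```

```text
[ 404.46175348   33.03582044 1103.49287576] [-322.94681239 -655.07039765  666.08750987]
stack [571. 253.  90.]
tt [ 513. -197.   26.]
pad [ 549. -161.   28.]
gold [ 470. -225.   79.]
ptr [ 355. -176.    5.]
can [694.  58.  61.]
sil [419.  64.  44.]
```

View pics/t_tt.png

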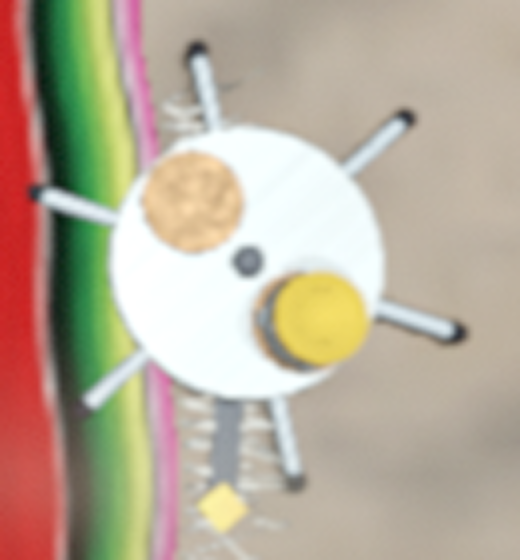

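View pics/t_st.png

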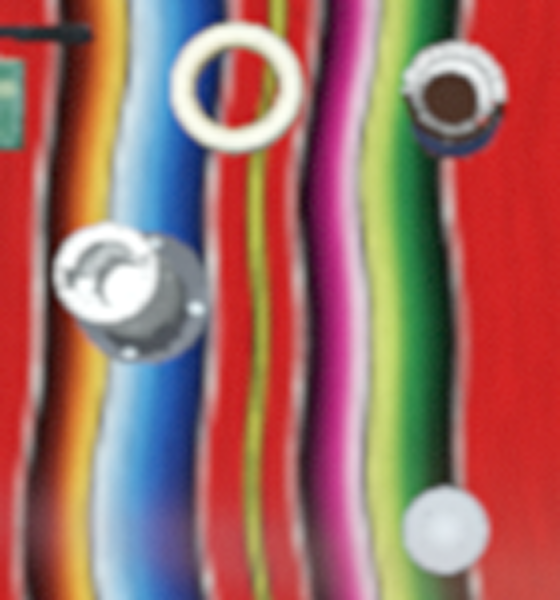

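View pics/s_a.png

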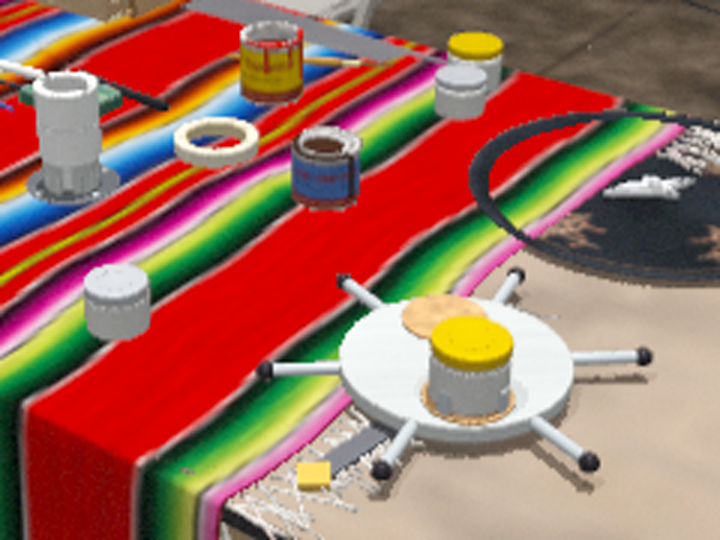

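The crops show the axis hub at crop (247,261), the pad at (193,201), five dark end balls plus one pale one, and the brass diamond at (223,506). The stack rim is at crop (106,272). I'll refine these with masks.

```bash
python3 - <<'E'
from h import *
from scipy.optimize import least_squares
t=cv2.imread("pics/top0.png"); hsv=cv2.cvtColor(t,cv2.COLOR_BGR2HSV)
def blobs(m,x0,y0,w,h,lo,hi):
    mm=np.zeros_like(m); mm[y0:y0+h,x0:x0+w]=m[y0:y0+h,x0:x0+w]
    n,l,s,c=cv2.connectedComponentsWithStats(mm)
    return [(c[i].round(2),s[i][2:].tolist()) for i in range(1,n) if lo<=s[i][4]<=hi]
# pad
print("pad",blobs(cv2.inRange(hsv,(8,50,150),(22,170,255)),368,170,35,40,80,1000))
print("gold",blobs(cv2.inRange(hsv,(22,130,120),(32,255,255)),385,190,60,50,80,1000))
print("diamond",blobs(cv2.inRange(hsv,(18,90,150),(32,255,255)),380,250,35,30,20,1000))
print("disc",blobs(cv2.inRange(hsv,(0,0,200),(180,60,255)),355,155,90,100,300,9000))
print("rim",blobs(cv2.inRange(hsv,(0,0,215),(180,40,255)),200,160,45,50,30,3000))
print("sil",blobs(cv2.inRange(hsv,(0,0,150),(180,60,255)),285,225,40,40,80,3000))
print("can",blobs(cv2.inRange(hsv,(0,0,120),(180,60,255)),285,115,40,40,80,3000))
# balls typed from crop /4
balls=np.array([(197,49),(404,118),(457,332),(293,479),(92,403),(38,193)])/4+[340,140]-0.4
B=np.array([onz("top",b,20)[:2] for b in balls])
def res(p):
    r=[]
    for i in range(6):
        a=p[2]-i*np.pi/3; r+=list(p[:2]+143*np.array([np.cos(a),np.sin(a)])-B[i])
    return r
s=least_squares(res,[513,-197,0.2]); print(s.x,np.degrees(s.x[2]),np.array(s.fun).round(1))
ax=s.x[:2]
for nm,uv,z in [("pad",(193/4+340-.4,201/4+140-.4),28.5),("dia",(223/4+340-.4,506/4+140-.4),5),("bar",(230/4+340-.4,420/4+140-.4),5),("hub",(247/4+340-.4,261/4+140-.4),30)]:
    p=onz("top",uv,z)[:2]; d=p-ax; print(nm,p.round(1),np.hypot(*d).round(1),np.degrees(np.arctan2(d[1],d[0])).round(1))
c=(106/4+190-.4,272/4+110-.4)
print("rim",c,onz("top",c,106))
E
```

```text
pad [(array([387.66, 189.98]), [24, 25, 468])]
gold [(array([419.36, 219.11]), [22, 22, 387])]
diamond []
disc [(array([399.31, 203.99]), [90, 100, 3049])]
rim [(array([217.5 , 177.74]), [24, 30, 338])]
sil [(array([300.67, 242.09]), [22, 27, 380])]
can [(array([303.28, 129.37]), [26, 25, 301])]
[ 5.11613336e+02 -1.95996656e+02  1.85750442e-01] 10.64271636657029 [ 0.2 -0.8  0.8 -1.5  0.8 -1.1 -0.3 -2.6 -2.9  5.4  1.4  0.6]
pad [ 549.9 -160.9] 51.9 42.5
dia [ 354.4 -177.3] 158.3 173.2
bar [ 409.3 -184. ] 103.0 173.3
hub [ 510.3 -193.9] 2.4 122.4
rim (216.1, 177.6) [574.68898042 264.20468649 106.        ]
```

```bash
python3 - <<'E'
from h import *
print(proj("scene",[574.7,264.2,106]),proj("scene",[512,-196,26]))
s=cv2.imread("pics/scene0.png")
crop(s,225,130,60,70,8,"pics/s_st.png")
t=cv2.imread("pics/top0.png");crop(t,198,160,50,50,10,"pics/t_st2.png")
E
python3 -m jog '{"xyz":[[0.95,-0.57,0],[0.95,-0.57,0],[0.95,-0.57,0],[0.95,-0.57,0],[0.95,-0.57,0],[0.95,-0.57,0],[0.95,-0.57,0],[0.95,-0.57,0],[0.95,-0.57,0]],"angular":[[0,0,0],[0,0,0],[0,0,0],[0,0,0],[0,0,0],[0,0,0],[0,0,0],[0,0,0],[0,0,0]]}' -1
```

```text
[250.48394237 147.64530856] [381.48806137 238.96488813]
time: 1.05
tool_pos: [404.3, 364.6, 223.5]
tcp_rot: [-3.138, 0.007, 1.12]
contact_force: [0.1, -0.6, -0.0]
grip_width: 91.8
```

View pics/s_st.png

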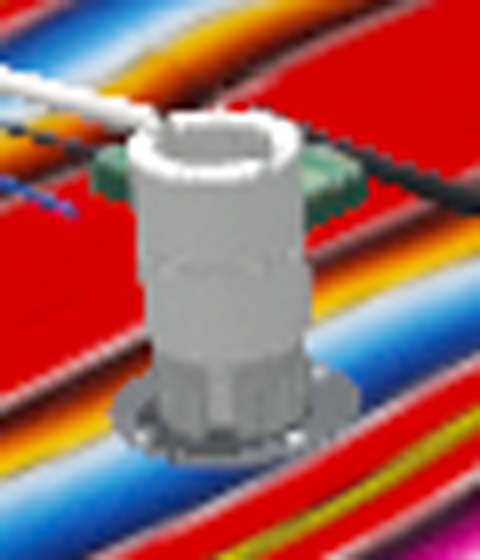

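View pics/t_st2.png

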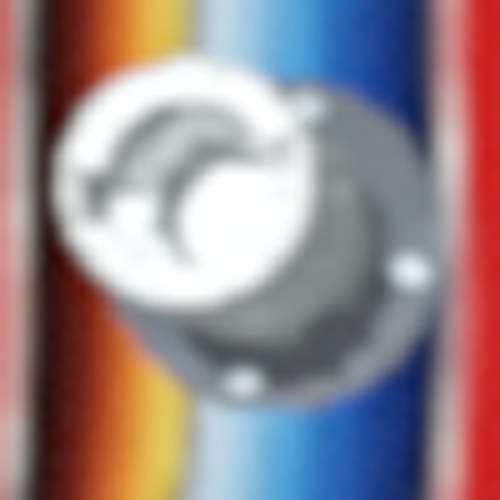

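Both views agree on the stack: the rim centre is predicted at (250.5,147.6) in the scene view and seen at (251.4,147.7). The stand's foot gives another check.

```bash
python3 - <<'E'
from h import *
print(onz("top",(216.05,177.85),106),onz("top",(224.85,183.15),4))
# two-view triangulation rim
o1,d1=ray("top",(216.05,177.85));o2,d2=ray("scene",(251.4,147.7))
A=np.stack([d1,-d2],1);k=np.linalg.lstsq(A,o2-o1,rcond=None)[0]
print(o1+k[0]*d1,o2+k[1]*d2)
E
python3 -m jog '{"xyz":[[0.95,-0.55,0.1],[0.95,-0.55,0],[0.95,-0.55,0],[0.95,-0.55,0],[0.95,-0.55,0],[0.95,-0.55,0],[0.95,-0.55,0],[0.95,-0.55,0],[0.6,-0.3,0],[0,0,0]],"angular":[[0,0,0],[0,0,0],[0,0,0],[0,0,0],[0,0,0],[0,0,0],[0,0,0],[0,0,0],[0,0,0],[0,0,0]]}'
python3 - <<'E'
from h import *
print(bot.get_obs()["tool_pos"]); cv2.imwrite("pics/w1.png",capture("wrist")[:,:,::-1])
E
```

```text
[574.08330577 264.31476833 106.        ] [576.94446607 264.57525266   4.        ]
[574.08550342 264.31776483 105.98707625] [576.18574492 262.17346037 105.84703891]
time: 2.05
tool_pos: [575.2, 263.5, 221.3]
tcp_rot: [-3.133, 0.013, 1.117]
contact_force: [-0.1, 0.4, -0.6]
grip_width: 91.8
[575.19363804 263.51960007 221.28688676]
```

View pics/w1.png

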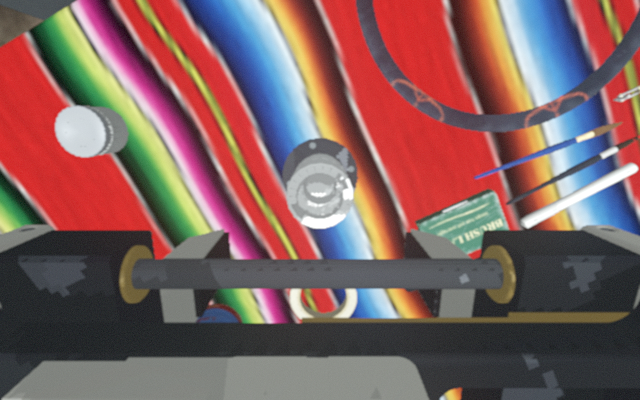

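The wrist view shows the stack between the jaws, with the rim at about (320,196). I'll check that and compute the tilt correction.

```bash
cat >> h.py <<'E'
from scipy.spatial.transform import Rotation as Ro
def st(yaw=None):
    o=bot.get_obs(); R=Ro.from_euler("xyz",o["tcp_rot"]); y=o["tcp_rot"][2] if yaw is None else yaw
    v=(Ro.from_euler("xyz",[np.pi,0,y])*R.inv()).as_rotvec()
    print("t",round(o["time"],2),"pos",o["tool_pos"].round(1),"rot",o["tcp_rot"].round(3),"ang rows",(np.degrees(v)/6).round(2),"F",o["contact_force"].round(1),"M",o["moment"].round(2),"w",round(o["grip_width"],1),"q",o["joint_positions"].round(2))
E
python3 - <<'E'
from h import *
print(proj("wrist",[575,263.5,106]),proj("wrist",[576.5,263.5,4]));st()
w=cv2.imread("pics/w1.png");crop(w,270,120,100,120,5,"pics/w1c.png")
E
```

```text
[318.70966551 198.65684308] [319.96324693 178.91458244]
t 2.1 pos [574.4 264.  221.2] rot [-3.133  0.013  1.118] ang rows [ 0.07 -0.13  0.  ] F [-0.3  0.1 -0.9] M [-0.02  0.02  0.06] w 91.8 q [ 0.31  0.56  1.19 -0.    1.41 -0.81]
```

View pics/w1c.png

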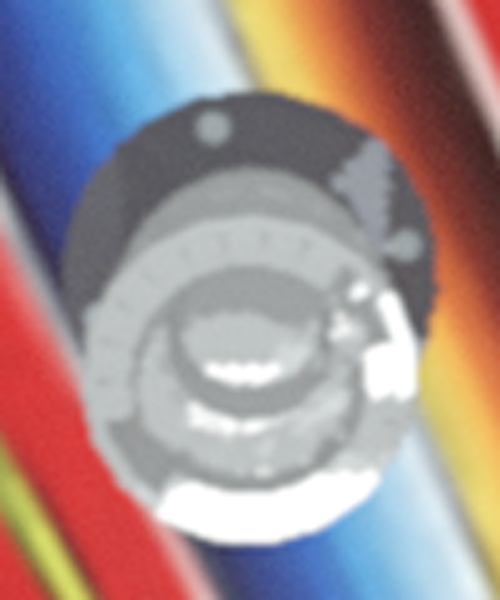

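```bash
python3 - <<'E'
from h import *
print(onz("wrist",(319.6,195.6),106))
E
python3 -m jog '{"xyz":[[0,0,-1],[0,0,-1],[0,0,-1],[0,0,-1],[0,0,-1],[0,0,0]],"angular":[[0.07,-0.13,0],[0.05,-0.05,0],[0.03,-0.03,0],[0,0,0],[0,0,0],[0,0,0]]}'
python3 -c "
from h import *
st()"
```

```text
[572.85741095 265.39959945 106.        ]
time: 2.7
tool_pos: [568.2, 269.0, 119.5]
tcp_rot: [3.139, -0.013, 1.123]
contact_force: [0.4, -0.1, 0.1]
grip_width: 91.7
t 2.7 pos [568.2 269.  119.5] rot [ 3.139 -0.013  1.123] ang rows [-0.1   0.08  0.  ] F [ 0.4 -0.1  0.1] M [-0.06  0.02 -0.01] w 91.7 q [ 0.32  0.62  1.38  0.01  1.14 -0.81]
```

```bash
python3 -m jog '{"xyz":[[0.3,-0.23,0],[0,0,0]],"angular":[[-0.08,0.06,0],[0,0,0]]}'
python3 -c "
from h import *
st()
print(onz('wrist',(319.6,195.6),106))"
```

```text
time: 2.9
tool_pos: [574.1, 265.4, 121.3]
tcp_rot: [3.14, -0.003, 1.125]
contact_force: [0.7, 0.5, 1.2]
grip_width: 92.1
t 2.9 pos [574.1 265.4 121.3] rot [ 3.140e+00 -3.000e-03  1.125e+00] ang rows [-0.02  0.02  0.  ] F [0.7 0.5 1.2] M [ 0.01 -0.06  0.02] w 92.1 q [ 0.31  0.63  1.35  0.    1.16 -0.81]
[551.41843039 277.70332039 106.        ]
```

```bash
python3 -m jog '{"xyz":[[0,-0.04,-1],[0,0,-1],[0,0,-0.2],[0,0,0]],"angular":[[0,0.02,0],[0,0,0],[0,0,0],[0,0,0]]}'
python3 -c "
from h import *
st()
cv2.imwrite('pics/w2.png',capture('wrist')[:,:,::-1]);cv2.imwrite('pics/s2.png',cv2.resize(capture('scene')[80:260,150:390,::-1],None,fx=3,fy=3))"
```

```text
time: 3.3
tool_pos: [577.5, 266.0, 82.3]
tcp_rot: [3.135, -0.009, 1.125]
contact_force: [0.8, -0.2, 0.2]
grip_width: 91.9
t 3.3 pos [577.5 266.   82.3] rot [ 3.135 -0.009  1.125] ang rows [-0.05  0.1   0.  ] F [ 0.8 -0.2  0.2] M [-0.02  0.05 -0.01] w 91.9 q [ 0.31  0.67  1.39  0.    1.07 -0.82]
```

View pics/s2.png

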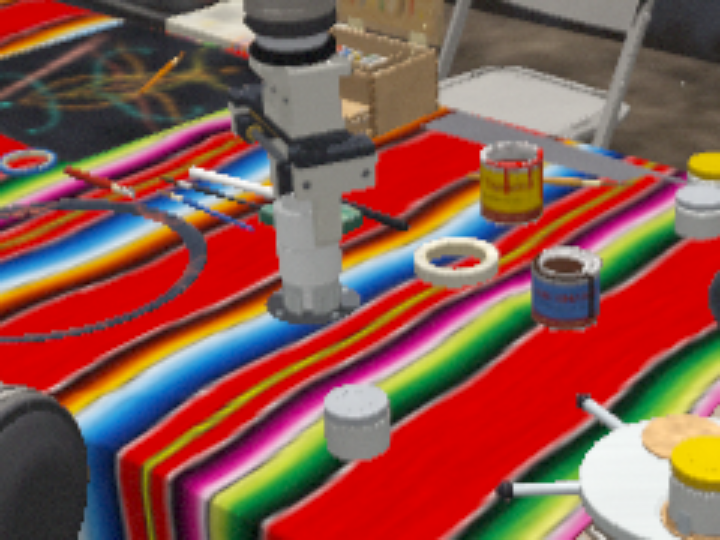

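View pics/w2.png

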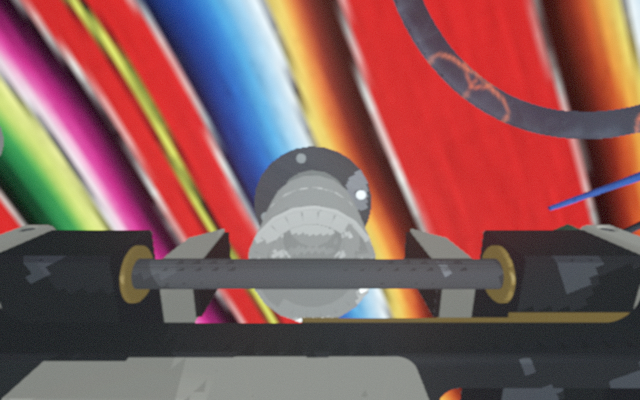

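```bash
python3 -c "
from h import *
print(onz('wrist',(311.5,261),106));st()"

```

```text
[572.14655006 265.56115095 106.        ]
t 3.4 pos [577.8 266.1  82.8] rot [ 3.134 -0.01   1.125] ang rows [-0.06  0.11  0.  ] F [0.  0.1 0.9] M [-0.01  0.05  0.04] w 92.0 q [ 0.31  0.67  1.39  0.    1.07 -0.82]
```

```bash
python3 -m jog '{"xyz":[[-0.2,-0.05,-0.3],[0,0,0]],"angular":[[-0.05,0.1,0],[0,0,0]]}'
python3 -c "
from h import *
st()"

```

```text
time: 3.6
tool_pos: [574.2, 265.3, 78.3]
tcp_rot: [3.14, -0.002, 1.125]
contact_force: [-0.5, -0.2, 0.2]
grip_width: 92.1
t 3.6 pos [574.2 265.3  78.3] rot [ 3.140e+00 -2.000e-03  1.125e+00] ang rows [-0.01  0.02  0.  ] F [-0.5 -0.2  0.2] M [-0.04  0.    0.  ] w 92.1 q [ 0.31  0.67  1.39  0.    1.07 -0.81]
```

```bash
python3 -m jog '{"xyz":[[0,0,0],[0,0,0],[0,0,0],[0,0,0],[0,0,0],[0,0,0],[0,0,0],[0,0,0]],"angular":[[0,0,0],[0,0,0],[0,0,0],[0,0,0],[0,0,0],[0,0,0],[0,0,0],[0,0,0]]}' 1
python3 -c "
from h import *
st()"

```

```text
time: 4.4
tool_pos: [574.7, 265.4, 79.5]
tcp_rot: [3.139, -0.003, 1.125]
contact_force: [-0.3, 0.6, -0.3]
grip_width: 58.8
t 4.4 pos [574.7 265.4  79.5] rot [ 3.139e+00 -3.000e-03  1.125e+00] ang rows [-0.01  0.04  0.  ] F [-0.3  0.6 -0.3] M [-0.01  0.04 -0.  ] w 58.8 q [ 0.31  0.67  1.39  0.    1.07 -0.81]
```

```bash
python3 -m jog '{"xyz":[[0,0,0.04],[0,0,0],[0,0,0]],"angular":[[0,0,0.5],[0,0,1],[0,0,1]]}'
python3 -c "
from h import *
st()"

```

```text
time: 4.7
tool_pos: [574.5, 265.4, 79.8]
tcp_rot: [3.139, -0.003, 1.394]
contact_force: [1.0, 1.1, 0.2]
grip_width: 58.7
t 4.7 pos [574.5 265.4  79.8] rot [ 3.139e+00 -3.000e-03  1.394e+00] ang rows [-0.02  0.03  0.  ] F [1.  1.1 0.2] M [0.01 0.01 0.01] w 58.7 q [ 0.31  0.67  1.39  0.    1.07 -1.08]
```

```bash
python3 -m jog '{"xyz":[[0,0,0],[0,0,0],[0,0,0],[0,0,0]],"angular":[[0,0,1],[0,0,1],[0,0,1],[0,0,1]]}'
python3 -c "
from h import *
st()"

```

```text
time: 5.1
tool_pos: [574.5, 265.4, 79.5]
tcp_rot: [3.139, -0.003, 1.831]
contact_force: [-0.5, 0.7, 0.2]
grip_width: 58.7
t 5.1 pos [574.5 265.4  79.5] rot [ 3.139e+00 -3.000e-03  1.831e+00] ang rows [-0.03  0.01  0.  ] F [-0.5  0.7  0.2] M [ 0.06 -0.07 -0.01] w 58.7 q [ 0.31  0.67  1.39  0.    1.07 -1.52]
```

```bash
python3 -m jog '{"xyz":[[0,0,0],[0,0,0],[0,0,0],[0,0,0]],"angular":[[0,0,1],[0,0,1],[0,0,0.3],[0,0,0]]}'
python3 -c "
from h import *
st()
print(np.degrees(bot.get_obs()['tcp_rot'][2]-1.125))
i=capture('scene')[:,:,::-1];crop(i,215,110,80,100,6,'pics/s3.png')"

```

```text
time: 5.5
tool_pos: [574.9, 265.4, 79.5]
tcp_rot: [3.139, -0.002, 2.085]
contact_force: [-0.6, -0.4, 0.5]
grip_width: 59.0
t 5.5 pos [574.9 265.4  79.5] rot [ 3.139e+00 -2.000e-03  2.085e+00] ang rows [-0.03  0.01  0.  ] F [-0.6 -0.4  0.5] M [0.06 0.05 0.06] w 59.0 q [ 0.31  0.67  1.39  0.    1.07 -1.78]
54.98251250127249
```

View pics/s3.png

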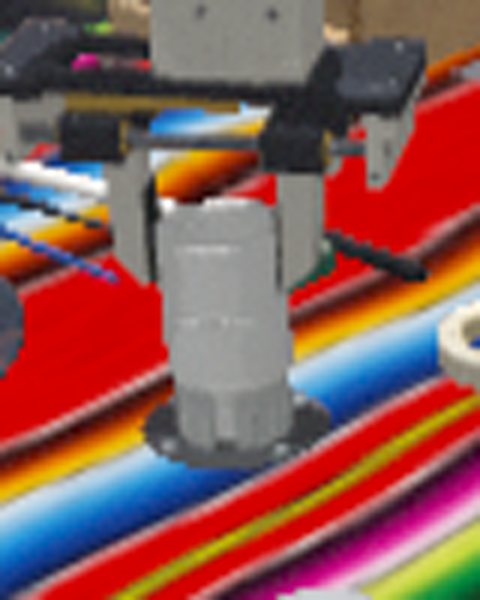

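The pot has turned 55° and the stack is still intact, with the seam at crop row 322. Next is a small test lift, then another look.

```bash
python3 -m jog '{"xyz":[[0,0,0.15],[0,0,0.15],[0,0,0.1],[0,0,0]],"angular":[[0,0,0],[0,0,0],[0,0,0],[0,0,0]]}'
python3 -c "
from h import *
st()
print(np.degrees(bot.get_obs()['tcp_rot'][2]-1.125))
i=capture('scene')[:,:,::-1];crop(i,215,110,80,100,6,'pics/s4.png')"

```

```text
time: 5.95
tool_pos: [574.6, 265.5, 88.0]
tcp_rot: [3.139, -0.003, 2.081]
contact_force: [-0.4, 0.6, -0.4]
grip_width: 58.7
t 5.95 pos [574.6 265.5  88. ] rot [ 3.139e+00 -3.000e-03  2.081e+00] ang rows [-0.03  0.01  0.  ] F [-0.4  0.6 -0.4] M [ 0.01  0.02 -0.03] w 58.7 q [ 0.31  0.66  1.38  0.    1.09 -1.77]
54.79079249116428
```

View pics/s4.png

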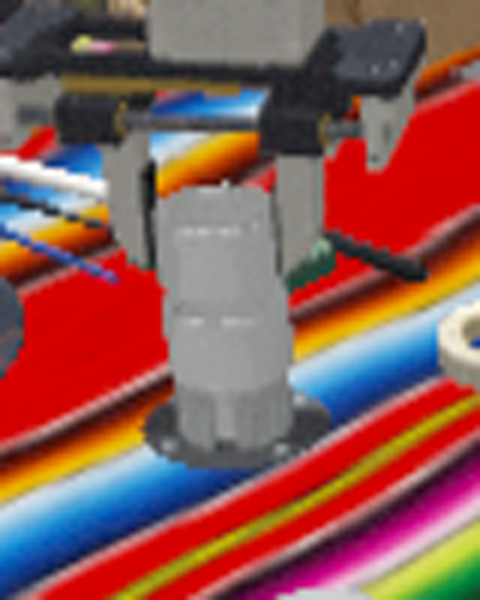

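The upper line rose from crop row 250 to 230 while the lower rim stayed at 322, so the pot is free. I'll lift it further.

```bash
python3 -m jog '{"xyz":[[0,0,0.5],[0,0,0.5],[0,0,0.6],[0,0,0.6],[0,0,0.6],[0,0,0.6],[0,0,0.6],[0,0,0]],"angular":[[0,0,0],[0,0,0],[0,0,0],[0,0,0],[0,0,0],[0,0,0],[0,0,0],[0,0,0]]}'
python3 -c "
from h import *
st()
i=capture('scene')[:,:,::-1];crop(i,200,60,110,150,4,'pics/s5.png')"

```

```text
time: 6.8
tool_pos: [575.1, 265.6, 177.2]
tcp_rot: [3.136, -0.002, 2.081]
contact_force: [-0.3, -0.8, -0.6]
grip_width: 58.8
t 6.8 pos [575.1 265.6 177.2] rot [ 3.136e+00 -2.000e-03  2.081e+00] ang rows [-0.04  0.04  0.  ] F [-0.3 -0.8 -0.6] M [ 0.11 -0.   -0.01] w 58.8 q [ 0.31  0.58  1.28  0.    1.28 -1.77]
```

View pics/s5.png

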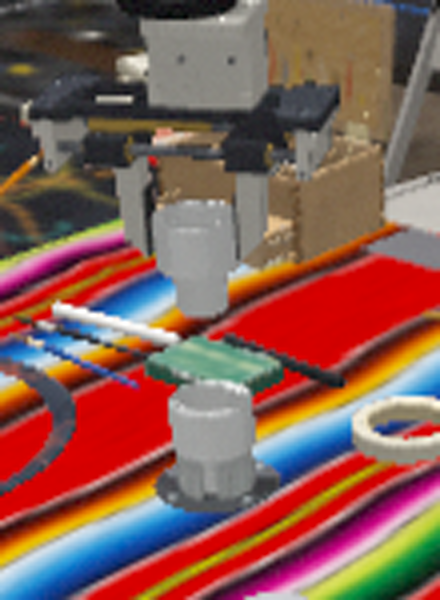

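The pot is off and the lower pot is still seated in its stand. Now I'll carry it over at this height, with its underside near 138 mm, to the pad at (550,-161).

```bash
python3 -m jog '{"xyz":[[0,-0.5,0],[-0.05,-1,0],[-0.05,-1,0],[-0.05,-1,0],[-0.05,-1,0],[-0.05,-1,0],[-0.05,-1,0],[-0.05,-1,0],[-0.05,-1,0],[-0.05,-1,0]],"angular":[[0,0,0],[0,0,0.3],[0,0,0.3],[0,0,0.3],[0,0,0.3],[0,0,0.3],[0,0,0.3],[0,0,0.3],[0,0,0],[0,0,0]]}'
python3 -c "
from h import *
st(2.3)"

```

```text
time: 7.85
tool_pos: [559.2, 64.2, 167.5]
tcp_rot: [-3.131, -0.009, 2.313]
contact_force: [-0.3, -0.2, -1.2]
grip_width: 58.4
t 7.85 pos [559.2  64.2 167.5] rot [-3.131 -0.009  2.313] ang rows [ 0.   -0.13 -0.13] F [-0.3 -0.2 -1.2] M [ 0.1   0.04 -0.02] w 58.4 q [-0.02  0.47  1.49 -0.    1.19 -2.33]
```

```bash
python3 -m jog '{"xyz":[[-0.03,-1,0.05],[-0.03,-1,0.05],[-0.03,-1,0.05],[-0.03,-1,0.05],[-0.03,-1,0.05],[-0.03,-1,0.05],[-0.03,-1,0.05],[-0.03,-1,0.05],[0,-1,0.05],[0,-0.5,0]],"angular":[[0,-0.03,0],[0,-0.03,0],[0,-0.03,0],[0,-0.03,0],[0,0,0],[0,0,0],[0,0,0],[0,0,0],[0,0,0],[0,0,0]]}'
python3 -c "
from h import *
st(2.3)"

```

```text
time: 8.85
tool_pos: [545.2, -140.3, 168.4]
tcp_rot: [-3.129, -0.014, 2.309]
contact_force: [-0.1, 0.4, -1.1]
grip_width: 58.7
t 8.85 pos [ 545.2 -140.3  168.4] rot [-3.129 -0.014  2.309] ang rows [-0.01 -0.18 -0.08] F [-0.1  0.4 -1.1] M [ 0.07  0.06 -0.05] w 58.7 q [-0.38  0.47  1.49 -0.01  1.2  -2.69]
```

```bash
python3 -m jog '{"xyz":[[0.2,-0.7,0],[0.05,-0.2,0],[0,0,0]],"angular":[[0,-0.1,0],[0,-0.06,0],[0,0,0]]}'
python3 -c "
from h import *
st()
cv2.imwrite('pics/w6.png',capture('wrist')[:,:,::-1]);i=capture('scene')[:,:,::-1];crop(i,300,110,170,180,4,'pics/s6.png')
i=capture('top')[:,:,::-1];crop(i,340,130,130,150,4,'pics/t6.png')
st()"

```

```text
time: 9.15
tool_pos: [549.5, -160.5, 167.1]
tcp_rot: [-3.141, -0.004, 2.307]
contact_force: [-0.3, 0.3, -1.0]
grip_width: 59.0
t 9.15 pos [ 549.5 -160.5  167.1] rot [-3.141 -0.004  2.307] ang rows [-0.02 -0.03 -0.  ] F [-0.3  0.3 -1. ] M [ 0.07  0.04 -0.  ] w 59.0 q [-0.42  0.48  1.48  0.    1.19 -2.73]
t 9.3 pos [ 549.7 -159.5  167.3] rot [-3.141 -0.004  2.308] ang rows [-0.02 -0.03 -0.  ] F [0.1 0.6 0. ] M [0.05 0.05 0.01] w 58.6 q [-0.42  0.48  1.48  0.    1.19 -2.73]
```

View pics/w6.png

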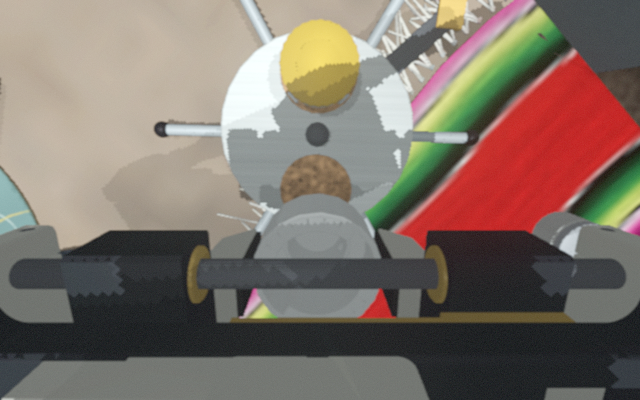

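View pics/s6.png

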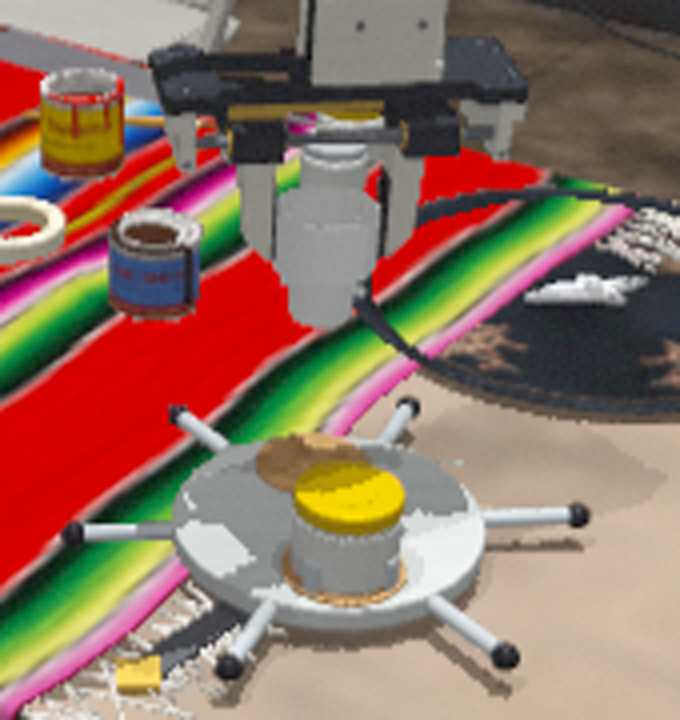

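The wrist view shows the pot between the jaws at x≈317, in line with the hub at (317,134) and the pad at (316,180). I'll check the numbers.

```bash
python3 - <<'E'
from h import *
print("hub",onz("wrist",(317,134),30),"gold",onz("wrist",(319.5,65),79))
# pot rim in wrist
print("rim?",onz("wrist",(317,258),128+66))
print("scene pred bottom", (proj("scene",[549.7,-160,127.8])-[300,110])*4, "seam collar bottom z32",(proj("scene",[549.7,-160,160])-[300,110])*4)
print("pad pred scene",(proj("scene",[549.9,-160.9,28.5])-[300,110])*4)
E
```

```text
hub [ 510.03234396 -193.42398643   30.        ] gold [ 471.27023738 -226.60972358   79.        ]
rim? [ 543.66707696 -163.7472278   194.        ]
scene pred bottom [315.98091754 313.04572482] seam collar bottom z32 [319.21862397 261.81792114]
pad pred scene [308.04069776 462.76039985]
```

View pics/t6.png

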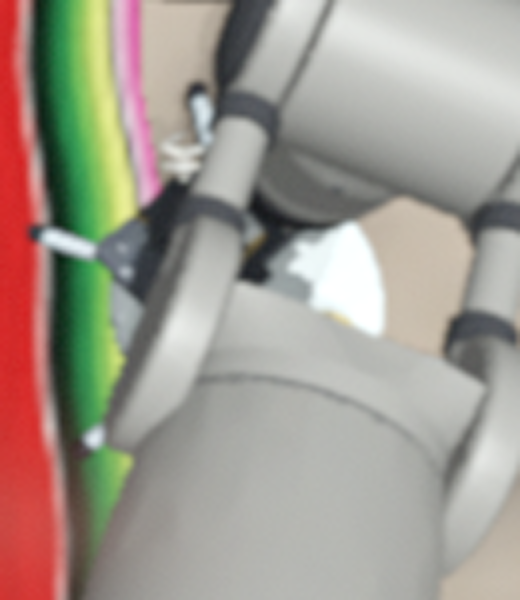

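```bash
python3 -m jog '{"xyz":[[0,0,-0.8],[0,0,-0.9],[0,0,-0.9],[0,0,-0.8],[0,0,-0.4],[0,0,0]],"angular":[[0,0,0],[0,0,0],[0,0,0],[0,0,0],[0,0,0],[0,0,0]]}'
python3 -c "
from h import *
st()"

```

```text
time: 9.9
tool_pos: [550.9, -155.1, 90.5]
tcp_rot: [3.14, -0.001, 2.314]
contact_force: [-0.4, 0.3, 0.2]
grip_width: 59.0
t 9.9 pos [ 550.9 -155.1   90.5] rot [ 3.140e+00 -1.000e-03  2.314e+00] ang rows [-0.02  0.    0.  ] F [-0.4  0.3  0.2] M [0.08 0.08 0.03] w 59.0 q [-0.41  0.57  1.57  0.    1.01 -2.72]
```

```bash
python3 -m jog '{"xyz":[[-0.05,-0.27,-0.4],[0,0,-0.3],[0,0,0]],"angular":[[0,0,0],[0,0,0],[0,0,0]]}'
python3 -c "
from h import *
st()
cv2.imwrite('pics/w7.png',capture('wrist')[:,:,::-1]);i=capture('scene')[:,:,::-1];crop(i,320,150,130,130,5,'pics/s7.png')"

```

```text
time: 10.2
tool_pos: [550.9, -160.8, 77.1]
tcp_rot: [3.139, 0.001, 2.315]
contact_force: [-0.6, -0.3, 0.2]
grip_width: 58.7
t 10.2 pos [ 550.9 -160.8   77.1] rot [3.139e+00 1.000e-03 2.315e+00] ang rows [-0.01  0.03 -0.  ] F [-0.6 -0.3  0.2] M [ 0.07  0.07 -0.05] w 58.7 q [-0.42  0.58  1.58  0.    0.98 -2.73]
```

View pics/s7.png

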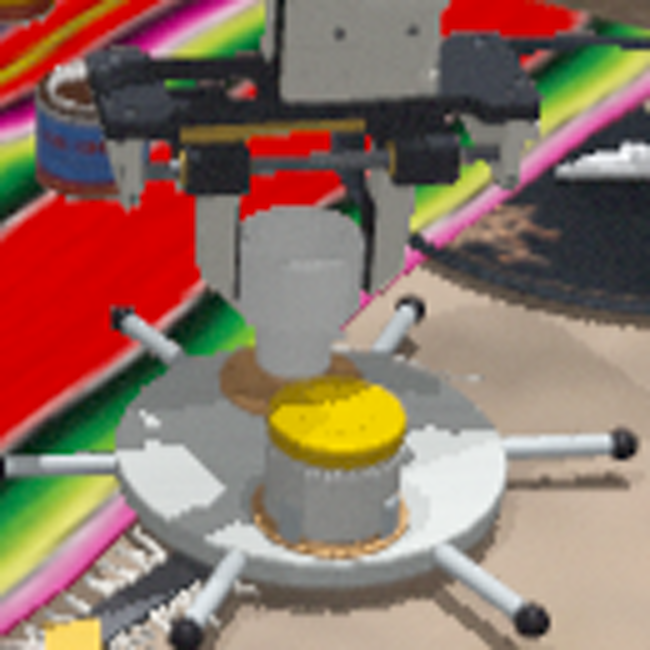

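View pics/w7.png

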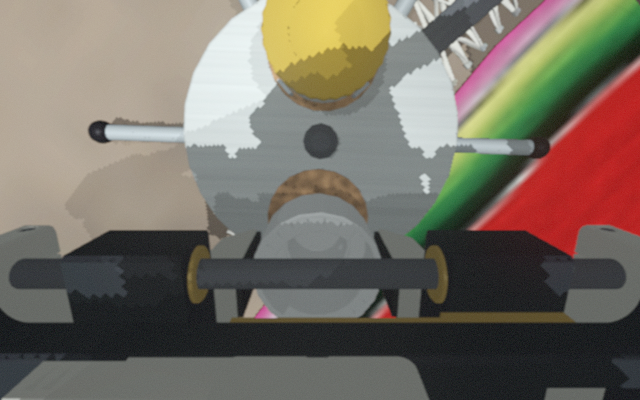

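```bash
python3 - <<'E'
from h import *
h=onz("wrist",(320.5,141),30); print("hub",h)
print("pad near edge",onz("wrist",(318,169),28.5))
# disc edges
print(onz("wrist",(184,130),26),onz("wrist",(458,130),26))
b1=onz("wrist",(99,131),20);b2=onz("wrist",(540,148),20);print("balls",b1,b2,(b1+b2)/2, np.hypot(*(b1-b2)[:2]))
print((proj("scene",[550.9,-160.8,37.6])-[320,150])*5,(proj("scene",[549.7,-160.5,28.5])-[320,150])*5)
print((proj("scene",[511,-195,26])-[320,150])*5)
for a in range(4):
  pass
E
```

```text
hub [ 510.4406513  -194.30008839   30.        ]
pad near edge [ 524.76298036 -183.18928053   28.5       ]
[ 564.6327167  -262.65659237   26.        ] [ 446.17629341 -134.48411644   26.        ]
balls [ 604.89722672 -304.86247217   20.        ] [415.42801414 -83.57026338  20.        ] [ 510.16262043 -194.21636778   20.        ] 291.3225432181878
[287.04018399 360.99474987] [284.09279448 378.35696331]
[304.37274691 445.07035164]
```

```bash
python3 -m jog '{"xyz":[[-0.05,0,-0.3],[0,0,-0.1],[0,0,0]],"angular":[[0,0,0],[0,0,0],[0,0,0]]}'
python3 -c "
from h import *
st()"
python3 -m jog '{"xyz":[[0,0,-0.1],[0,0,0]],"angular":[[0,0,0],[0,0,0]]}'
python3 -c "
from h import *
st();i=capture('scene')[:,:,::-1];crop(i,340,180,70,70,8,'pics/s8.png')"

```

```text
time: 10.6
tool_pos: [550.6, -161.2, 69.9]
tcp_rot: [3.138, 0.004, 2.315]
contact_force: [0.3, -0.6, -0.5]
grip_width: 59.0
t 10.6 pos [ 550.6 -161.2   69.9] rot [3.138 0.004 2.315] ang rows [ 0.    0.05 -0.  ] F [ 0.3 -0.6 -0.5] M [ 0.03  0.11 -0.01] w 59.0 q [-0.42  0.59  1.59  0.    0.96 -2.74]
time: 10.8
tool_pos: [550.8, -161.3, 68.1]
tcp_rot: [3.138, 0.004, 2.315]
contact_force: [0.6, -0.5, -1.5]
grip_width: 58.5
t 10.8 pos [ 550.8 -161.3   68.1] rot [3.138 0.004 2.315] ang rows [ 0.    0.06 -0.  ] F [ 0.6 -0.5 -1.5] M [ 0.11  0.08 -0.05] w 58.5 q [-0.42  0.59  1.59  0.    0.95 -2.74]
```

View pics/s8.png

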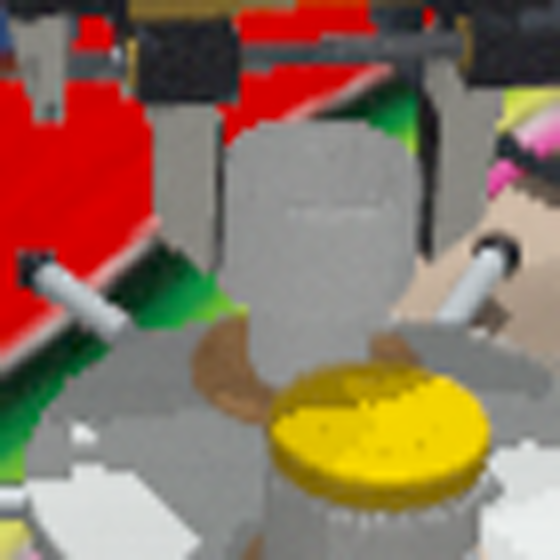

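The pot's stem is over the pad, and the force shows no contact yet. I'll lower it in small steps.

```bash
python3 -m jog '{"xyz":[[-0.03,0.02,-0.1],[0,0,0]],"angular":[[0,0,0],[0,0,0]]}'
python3 -m jog '{"xyz":[[0,0,-0.1],[0,0,0]],"angular":[[0,0,0],[0,0,0]]}'
python3 -c "
from h import *
st()"

```

```text
time: 11.05
tool_pos: [551.5, -161.4, 68.5]
tcp_rot: [3.136, 0.008, 2.315]
contact_force: [0.5, 0.1, -0.4]
grip_width: 58.5
time: 11.25
tool_pos: [552.4, -161.5, 68.3]
tcp_rot: [3.135, 0.01, 2.315]
contact_force: [-0.5, -0.4, -1.1]
grip_width: 59.0
t 11.25 pos [ 552.4 -161.5   68.3] rot [3.135 0.01  2.315] ang rows [ 0.03  0.12 -0.  ] F [-0.5 -0.4 -1.1] M [ 0.06  0.03 -0.03] w 59.0 q [-0.42  0.59  1.59  0.    0.95 -2.74]
```

Height has stopped at 68 mm, which matches the expected 28.5+39.5, so the pot is on the pad. Opening the gripper.

```bash
python3 -m jog '{"xyz":[[0,0,0],[0,0,0],[0,0,0],[0,0,0],[0,0,0],[0,0,0],[0,0,0],[0,0,0]],"angular":[[0,0,0],[0,0,0],[0,0,0],[0,0,0],[0,0,0],[0,0,0],[0,0,0],[0,0,0]]}' -1
python3 -c "
from h import *
st();cv2.imwrite('pics/w9.png',capture('wrist')[:,:,::-1]);i=capture('scene')[:,:,::-1];crop(i,340,180,70,70,8,'pics/s9.png')"

```

```text
time: 12.05
tool_pos: [551.8, -161.4, 66.8]
tcp_rot: [3.135, 0.009, 2.315]
contact_force: [-0.4, -0.2, 0.4]
grip_width: 91.8
t 12.05 pos [ 551.8 -161.4   66.8] rot [3.135 0.009 2.315] ang rows [ 0.02  0.1  -0.  ] F [-0.4 -0.2  0.4] M [0.04 0.05 0.01] w 91.8 q [-0.42  0.59  1.59  0.    0.94 -2.74]
```

View pics/w9.png

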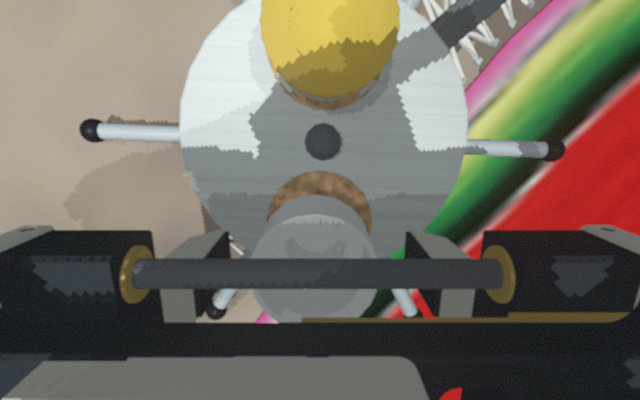

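View pics/s9.png

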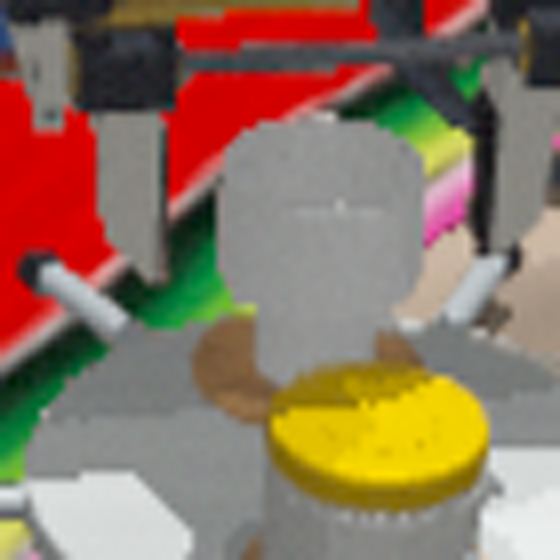

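The pot stands upright and released, with the jaws clear on both sides (x 228 and 407, rim centred at 315). Going up.

```bash
python3 -m jog '{"xyz":[[0,0,0.3],[0,0,0.5],[0,0,0.7],[0,0,0.8],[0,0,0.9],[0,0,0.9],[0,0,0.9],[0,0,0.5],[0,0,0]],"angular":[[0,0,0],[0,0,0],[0,0,0],[0,0,0],[0,0,0],[0,0,0],[0,0,0],[0,0,0],[0,0,0]]}'
python3 -c "
from h import *
st();cv2.imwrite('pics/w10.png',capture('wrist')[:,:,::-1]);i=capture('scene')[:,:,::-1];crop(i,310,150,130,140,5,'pics/s10.png');st()"

```

```text
time: 13.05
tool_pos: [552.0, -161.4, 187.4]
tcp_rot: [3.134, 0.013, 2.315]
contact_force: [1.4, 0.1, -1.0]
grip_width: 92.1
t 13.05 pos [ 552.  -161.4  187.4] rot [3.134 0.013 2.315] ang rows [ 0.04  0.14 -0.  ] F [ 1.4  0.1 -1. ] M [ 0.09  0.06 -0.01] w 92.1 q [-0.42  0.46  1.46  0.    1.21 -2.73]
t 13.15 pos [ 551.2 -161.1  185.6] rot [3.135 0.01  2.315] ang rows [ 0.03  0.11 -0.  ] F [-0.8  0.3 -0.1] M [0.07 0.03 0.  ] w 91.8 q [-0.42  0.46  1.46  0.    1.21 -2.73]
```

View pics/w10.png

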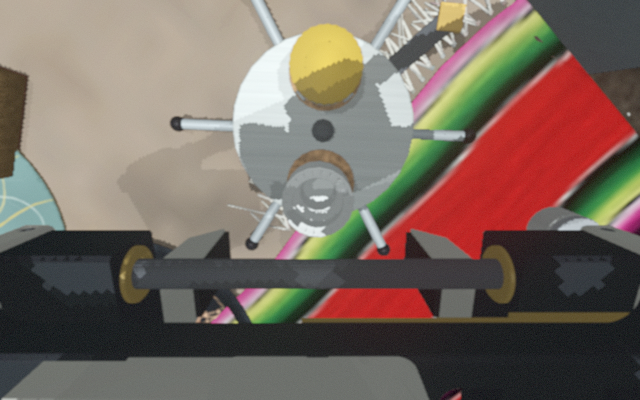

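View pics/s10.png

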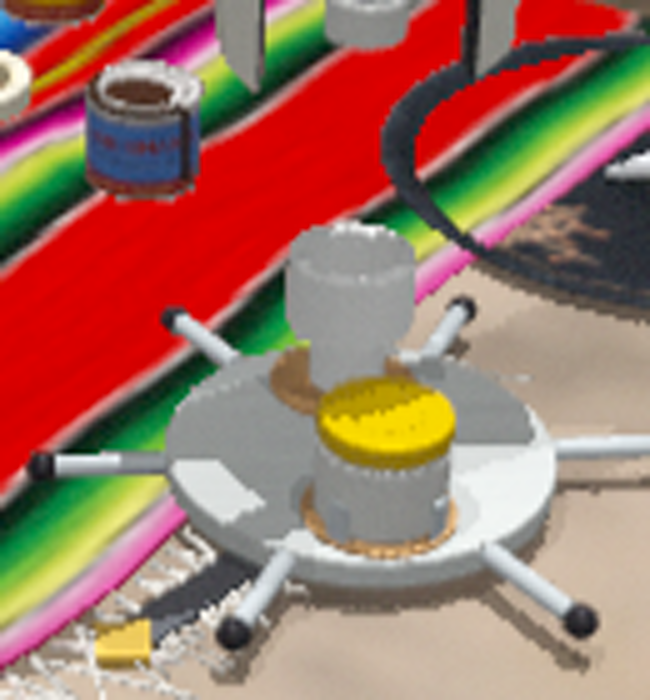

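```bash
python3 - <<'E'
from h import *
w=cv2.imread("pics/w10.png");crop(w,230,20,190,240,3,"pics/w10c.png")
i=capture("top")[:,:,::-1];cv2.imwrite("pics/top10.png",i)
print("hub",onz("wrist",(322.5,131),30),"rim",onz("wrist",(317,202),94.5))
E
```

```text
hub [ 508.66098645 -193.15744918   30.        ] rim [ 550.14366799 -161.22973089   94.5       ]
```

View pics/w10c.png

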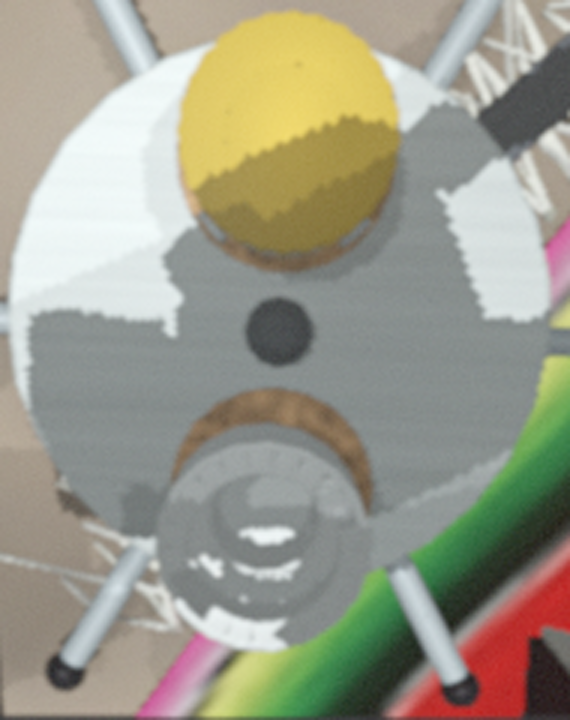

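View pics/top10.png

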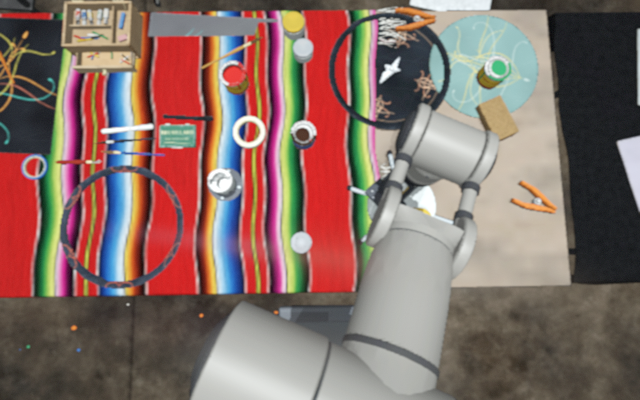

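The pot stands at about (550,-161), within about 2 mm of the pad centre at (549.8,-160.5). The axis is at (510.5,-194.6), the pad is at 40.6° and the pointer at about 173.7°, so the table has to turn about +133°.

I'll push the spoke now at 130.6° with closed fingers, the jaw axis tangential. To keep joint 6 in range, the gripper first turns clockwise at height.

```bash
python3 -m jog '{"xyz":[[-0.2,0.2,0],[-0.2,0.2,0],[-0.2,0.2,0],[-0.2,0.2,0],[-0.2,0.2,0],[-0.2,0.2,0],[-0.2,0.2,0],[-0.2,0.2,0],[-0.2,0.2,0],[-0.2,0.2,0]],"angular":[[0,0,-1],[0,0,-1],[0,0,-1],[0,0,-1],[0,0,-1],[0,0,-1],[0,0,-1],[0,0,-1],[0,0,-1],[0,0,-1]]}' 1
python3 -c "
from h import *
st()"
python3 -m jog '{"xyz":[[-0.2,0.2,0],[-0.2,0.2,0],[-0.2,0.2,0],[-0.2,0.2,0],[-0.2,0.2,0],[-0.2,0.2,0],[-0.2,0.2,0],[-0.2,0.2,0],[-0.2,0.2,0],[-0.2,0.2,0]],"angular":[[0,0,-1],[0,0,-1],[0,0,-1],[0,0,-1],[0,0,-1],[0,0,-1],[0,0,-1],[0,0,-1],[0,0,-1],[0,0,-1]]}'
python3 -c "
from h import *
st()"
```

```text
time: 14.2
tool_pos: [503.7, -117.6, 172.1]
tcp_rot: [-3.128, -0.002, 1.225]
contact_force: [-0.6, -0.4, -0.6]
grip_width: 16.3
t 14.2 pos [ 503.7 -117.6  172.1] rot [-3.128e+00 -2.000e-03  1.225e+00] ang rows [-0.07 -0.12 -0.  ] F [-0.6 -0.4 -0.6] M [ 0.03 -0.02  0.03] w 16.3 q [-0.38  0.39  1.62  0.    1.15 -1.61]
time: 15.2
tool_pos: [455.6, -73.7, 160.5]
tcp_rot: [-3.109, 0.01, 0.133]
contact_force: [0.2, -0.4, 0.2]
grip_width: 0.4
t 15.2 pos [455.6 -73.7 160.5] rot [-3.109  0.01   0.133] ang rows [-0.3  -0.14  0.  ] F [ 0.2 -0.4  0.2] M [-0.1   0.04 -0.05] w 0.4 q [-0.34  0.31  1.78  0.03  1.08 -0.49]
```

```bash
python3 -m jog '{"xyz":[[0,0,0.05],[0,0,0.05],[0,0,0.05],[0,0,0],[0,0,0],[0,0,0],[0,0,0],[0,0,0],[0,0,0],[0,0,0]],"angular":[[-0.1,-0.05,-1],[-0.1,-0.05,-1],[-0.05,-0.02,-1],[0,0,-1],[0,0,-1],[0,0,-1],[0,0,-1],[0,0,-1],[0,0,-1],[0,0,-1]]}'
python3 -c "
from h import *
st()"
python3 -m jog '{"xyz":[[0,0,0],[0,0,0],[0,0,0],[0,0,0],[0,0,0],[0,0,0],[0,0,0],[0,0,0],[0,0,0],[0,0,0]],"angular":[[0,0,-1],[0,0,-1],[0,0,-1],[0,0,-1],[0,0,-1],[0,0,-1],[0,0,-1],[0,0,-1],[0,0,-1],[0,0,-1]]}'
python3 -c "
from h import *
st()"
```

```text
time: 16.2
tool_pos: [448.2, -70.9, 153.2]
tcp_rot: [-3.138, 0.019, -0.959]
contact_force: [-0.1, 1.0, -0.0]
grip_width: 0.0
t 16.2 pos [448.2 -70.9 153.2] rot [-3.138  0.019 -0.959] ang rows [-0.17 -0.08  0.  ] F [-0.1  1.  -0. ] M [-0.05  0.11 -0.06] w 0.0 q [-0.34  0.3   1.81  0.02  1.04  0.62]
time: 17.2
tool_pos: [441.4, -68.7, 142.9]
tcp_rot: [3.124, 0.027, -2.052]
contact_force: [0.5, 0.5, -0.6]
grip_width: 0.5
t 17.2 pos [441.4 -68.7 142.9] rot [ 3.124  0.027 -2.052] ang rows [-0.3  -0.03 -0.  ] F [ 0.5  0.5 -0.6] M [0.01 0.19 0.  ] w 0.5 q [-0.35  0.3   1.85  0.03  1.01  1.69]
```

```bash
python3 -m jog '{"xyz":[[0.2,-0.1,0],[0.2,-0.1,0],[0.2,-0.1,0],[0.2,0,0],[0.1,0,0],[0,0,0],[0,0,0]],"angular":[[-0.2,0,-1],[-0.1,0,-1],[-0.1,0,-1],[0,0,-1],[0,0,-1],[0,0,-1],[0,0,0]]}'
python3 -c "
from h import *
st()"
```

```text
time: 17.9
tool_pos: [455.2, -73.4, 135.8]
tcp_rot: [3.136, -0.017, -2.709]
contact_force: [-0.8, -0.5, 0.4]
grip_width: 0.7
t 17.9 pos [455.2 -73.4 135.8] rot [ 3.136 -0.017 -2.709] ang rows [ 0.02 -0.17  0.  ] F [-0.8 -0.5  0.4] M [0.07 0.18 0.05] w 0.7 q [-0.32  0.34  1.81 -0.01  1.01  2.39]
```

```bash
python3 -m jog '{"xyz":[[0.35,-0.15,-0.8],[0.05,0,-0.9],[0,0,-0.9],[0,0,-0.8],[0,0,0]],"angular":[[0,-0.08,0],[0,-0.08,0],[0,0,0],[0,0,0],[0,0,0]]}'
python3 -c "
from h import *
st();cv2.imwrite('pics/w11.png',capture('wrist')[:,:,::-1]);i=capture('scene')[:,:,::-1];crop(i,290,130,160,150,5,'pics/s11.png')"
```

```text
time: 18.4
tool_pos: [461.6, -75.9, 63.2]
tcp_rot: [3.141, -0.004, -2.694]
contact_force: [-0.4, 0.3, 0.2]
grip_width: 0.4
t 18.4 pos [461.6 -75.9  63.2] rot [ 3.141 -0.004 -2.694] ang rows [ 0.01 -0.04  0.  ] F [-0.4  0.3  0.2] M [0.05 0.2  0.  ] w 0.4 q [-0.33  0.45  1.88 -0.    0.81  2.37]
```

View pics/w11.png

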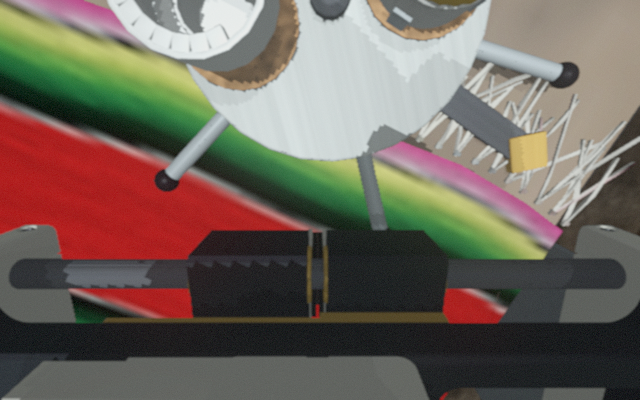

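View pics/s11.png

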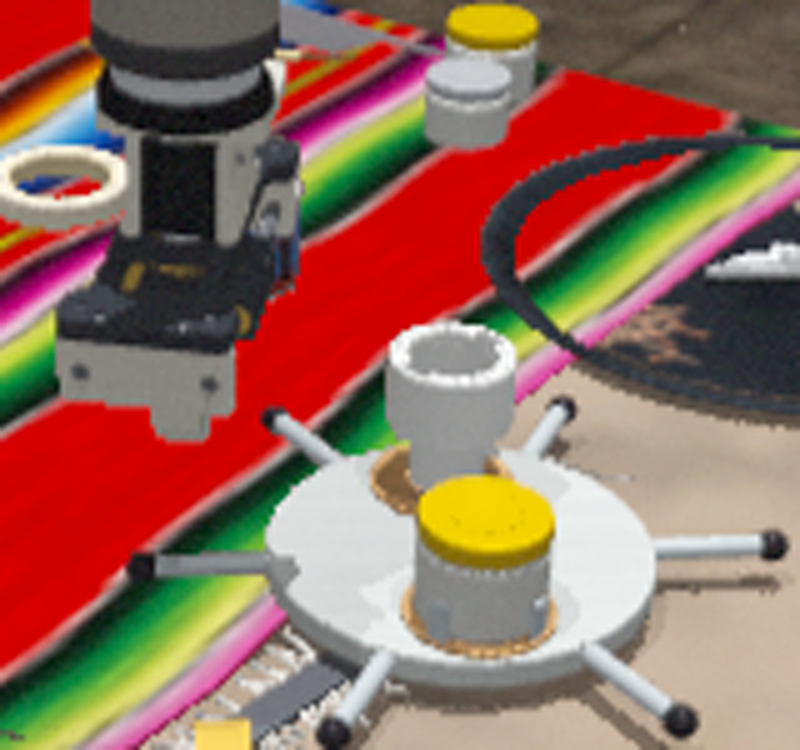

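```bash
python3 - <<'E'
from h import *
print(ray("wrist",(320,200))[0], onz("wrist",(376,228),20), onz("wrist",(331,0),30),"dia",onz("wrist",(530,153),5),"bar",onz("wrist",(455,100),5))
for uv in [(567,74),(167,181)]: print(onz("wrist",uv,20))
E
python3 -m jog '{"xyz":[[0,0,-0.8],[0,0,-0.8],[0,0,-0.6],[0,0,0]],"angular":[[0,0,0],[0,0,0],[0,0,0],[0,0,0]]}'
python3 -c "
from h import *
st()"
```

```text
[ 491.51530002 -137.07815491  223.533962  ] [423.96094587 -88.67735373  20.        ] [ 510.15865655 -194.15589619   30.        ] dia [ 350.5648117  -177.44585315    5.        ] bar [ 414.49956842 -184.71464715    5.        ]
[ 367.69165205 -222.88086315   20.        ]
[560.12684166 -58.73284472  20.        ]
time: 18.9
tool_pos: [465.9, -77.3, 23.7]
tcp_rot: [-3.135, 0.004, -2.69]
contact_force: [0.0, 0.9, 0.1]
grip_width: 0.4
t 18.9 pos [465.9 -77.3  23.7] rot [-3.135  0.004 -2.69 ] ang rows [0.05 0.06 0.  ] F [0.  0.9 0.1] M [ 0.06  0.14 -0.02] w 0.4 q [-0.33  0.52  1.91 -0.    0.7   2.37]
```

```bash
python3 -m jog '{"xyz":[[0,0,-0.5],[0,0,-0.05],[0,0,0]],"angular":[[0,0,0],[0,0,0],[0,0,0]]}'
python3 -c "
from h import *
st()
p=bot.get_obs()['tool_pos'][:2]-[510.4,-194.5];print(np.hypot(*p),np.degrees(np.arctan2(p[1],p[0])))"
```

```text
time: 19.2
tool_pos: [467.5, -77.8, 14.1]
tcp_rot: [-3.132, 0.007, -2.689]
contact_force: [0.3, -0.2, 0.6]
grip_width: 0.5
t 19.2 pos [467.5 -77.8  14.1] rot [-3.132  0.007 -2.689] ang rows [0.06 0.1  0.  ] F [ 0.3 -0.2  0.6] M [0.04 0.17 0.01] w 0.5 q [-0.33  0.54  1.92 -0.    0.67  2.37]
124.35425239949451 110.16072986548285
```

```bash
cat >> h.py <<'E'
AX=np.array([510.4,-194.5])
def arc(r=125,step=4.5,n=8):
    o=bot.get_obs();p=o['tool_pos'][:2]-AX;a=np.arctan2(p[1],p[0])%(2*np.pi)
    print("r",np.hypot(*p).round(1),"a",np.degrees(a).round(1),"yaw-tan err deg",((np.degrees(o['tcp_rot'][2]-a)-90+180)%360-180).round(1),"z",o['tool_pos'][2].round(1),"F",o['contact_force'].round(1))
    q=p
    for k in range(1,n+1):
        b=a+np.radians(step)*k; t=r*np.array([np.cos(b),np.sin(b)])
        d=(t-q)/20; print(d.round(2),end=" "); q=t
    print(); st()
E
python3 -c "
from h import *
arc(125,4.5,6)"
```

```text
r 124.4 a 110.2 yaw-tan err deg 5.8 z 14.1 F [ 0.3 -0.2  0.6]
[-0.46 -0.16] [-0.44 -0.22] [-0.42 -0.26] [-0.4  -0.29] [-0.37 -0.32] [-0.35 -0.35] 
t 19.2 pos [467.5 -77.8  14.1] rot [-3.132  0.007 -2.689] ang rows [0.06 0.1  0.  ] F [ 0.3 -0.2  0.6] M [0.04 0.17 0.01] w 0.5 q [-0.33  0.54  1.92 -0.    0.67  2.37]
```

```bash
python3 -m jog '{"xyz":[[-0.45,-0.17,0],[-0.44,-0.22,0],[-0.42,-0.26,0],[-0.4,-0.29,0],[-0.37,-0.32,0],[-0.35,-0.35,0]],"angular":[[0.05,0.08,0.4],[0,0,0.5],[0,0,0.6],[0,0,0.7],[0,0,0.7],[0,0,0.7]]}'
python3 -c "
from h import *
arc(125,4.5,7)"
```

```text
time: 19.8
tool_pos: [421.0, -110.7, 17.3]
tcp_rot: [-3.134, 0.006, -2.296]
contact_force: [0.2, 2.1, 1.4]
grip_width: 0.5
r 122.5 a 136.8 yaw-tan err deg 1.6 z 17.3 F [0.2 2.1 1.4]
[-0.41 -0.29] [-0.29 -0.39] [-0.26 -0.42] [-0.23 -0.44] [-0.19 -0.45] [-0.15 -0.47] [-0.12 -0.48] 
t 19.8 pos [ 421.  -110.7   17.3] rot [-3.134  0.006 -2.296] ang rows [0.  0.1 0. ] F [0.2 2.1 1.4] M [ 0.28 -0.    0.05] w 0.5 q [-0.44  0.49  2.02  0.01  0.62  1.85]
```

```bash
python3 -m jog '{"xyz":[[-0.4,-0.3,-0.1],[-0.29,-0.39,-0.05],[-0.26,-0.42,-0.05],[-0.23,-0.44,0],[-0.19,-0.45,0],[-0.15,-0.47,0],[-0.12,-0.48,0]],"angular":[[0,0.05,0.7],[0,0.03,0.7],[0,0,0.7],[0,0,0.7],[0,0,0.7],[0,0,0.7],[0,0,0.7]]}'
python3 -c "
from h import *
arc(125,4.5,7)
i=capture('scene')[:,:,::-1];crop(i,290,130,160,150,5,'pics/s12.png')"
```

```text
time: 20.5
tool_pos: [389.6, -171.7, 18.3]
tcp_rot: [-3.132, 0.003, -1.759]
contact_force: [0.9, 2.1, -0.4]
grip_width: 0.6
r 122.9 a 169.3 yaw-tan err deg -0.1 z 18.3 F [ 0.9  2.1 -0.4]
[-0.18 -0.47] [-0.03 -0.49] [ 0.   -0.49] [ 0.04 -0.49] [ 0.08 -0.48] [ 0.12 -0.48] [ 0.16 -0.47] 
t 20.5 pos [ 389.6 -171.7   18.3] rot [-3.132e+00  3.000e-03 -1.759e+00] ang rows [-0.01  0.09  0.  ] F [ 0.9  2.1 -0.4] M [0.3  0.12 0.04] w 0.6 q [-0.6   0.48  2.04  0.01  0.61  1.15]
```

View pics/s12.png

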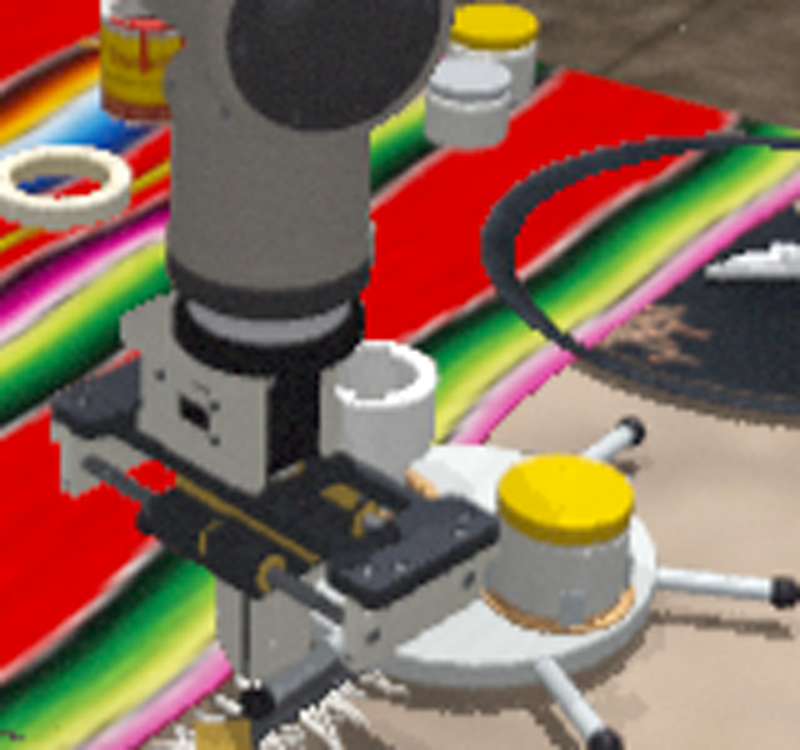

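The spoke is being pushed, and the pot is turning with the table and still upright (at crop (385,400)). Continuing along the arc.

```bash
python3 -m jog '{"xyz":[[-0.18,-0.47,-0.1],[-0.04,-0.49,-0.05],[0,-0.49,-0.05],[0.04,-0.49,-0.05],[0.08,-0.48,0],[0.12,-0.48,0],[0.16,-0.47,0]],"angular":[[0,0.05,0.7],[0,0.03,0.7],[0,0,0.7],[0,0,0.7],[0,0,0.7],[0,0,0.7],[0,0,0.7]]}'
python3 -c "
from h import *
arc(125,4.5,8)"
```

```text
time: 21.25
tool_pos: [395.0, -241.2, 17.9]
tcp_rot: [-3.135, -0.0, -1.233]
contact_force: [0.2, 1.7, 0.2]
grip_width: 0.3
r 124.5 a 202.0 yaw-tan err deg -2.7 z 17.9 F [0.2 1.7 0.2]
[ 0.18 -0.46] [ 0.24 -0.43] [ 0.27 -0.41] [ 0.3  -0.39] [ 0.33 -0.36] [ 0.36 -0.34] [ 0.38 -0.31] [ 0.41 -0.28] 
t 21.25 pos [ 395.  -241.2   17.9] rot [-3.135 -0.    -1.233] ang rows [-0.02  0.06 -0.  ] F [0.2 1.7 0.2] M [0.22 0.19 0.07] w 0.3 q [-0.72  0.52  1.94  0.01  0.67  0.51]
```

```bash
python3 -m jog '{"xyz":[[0.18,-0.46,-0.1],[0.24,-0.43,-0.05],[0.27,-0.41,-0.05],[0.3,-0.39,0],[0.33,-0.36,0],[0.36,-0.34,0],[0.38,-0.31,0]],"angular":[[0,0.05,0.8],[0,0,0.8],[0,0,0.8],[0,0,0.8],[0,0,0.7],[0,0,0.7],[0,0,0.7]]}'
python3 -c "
from h import *
arc(125,3,8)
i=capture('scene')[:,:,::-1];crop(i,290,130,160,150,5,'pics/s13.png');cv2.imwrite('pics/top13.png',capture('top')[:,:,::-1])
cv2.imwrite('pics/w13.png',capture('wrist')[:,:,::-1])"
```

```text
time: 21.95
tool_pos: [437.3, -296.0, 17.9]
tcp_rot: [-3.14, 0.002, -0.665]
contact_force: [-0.8, 1.6, 0.4]
grip_width: 0.3
r 125.1 a 234.2 yaw-tan err deg -2.3 z 17.9 F [-0.8  1.6  0.4]
[ 0.27 -0.18] [ 0.28 -0.17] [ 0.29 -0.15] [ 0.3  -0.14] [ 0.3  -0.12] [ 0.31 -0.11] [ 0.31 -0.09] [ 0.32 -0.08] 
t 21.95 pos [ 437.3 -296.    17.9] rot [-3.14e+00  2.00e-03 -6.65e-01] ang rows [-0.02 -0.01  0.  ] F [-0.8  1.6  0.4] M [0.11 0.34 0.04] w 0.3 q [-0.74  0.61  1.75  0.    0.78 -0.08]
```

View pics/s13.png

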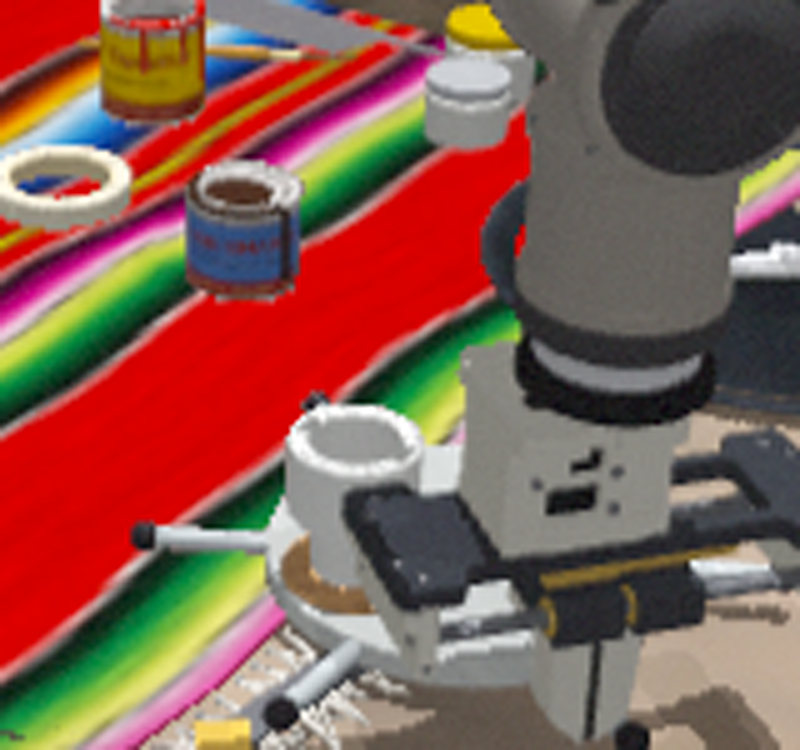

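View pics/w13.png

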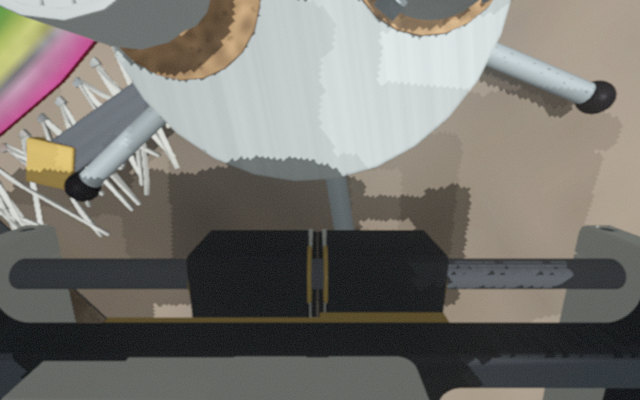

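```bash
python3 - <<'E'
from h import *
for uv in [(82,186),(597,97)]:
    p=onz("wrist",uv,20)[:2]; d=p-AX; print(p,np.hypot(*d),np.degrees(np.arctan2(d[1],d[0]))%360)
p=onz("wrist",(50,163),5)[:2];d=p-AX;print("dia",p,np.degrees(np.arctan2(d[1],d[0]))%360)
arc(125,3,5)
E
```

```text
[ 366.06996403 -197.39878075] 144.3591431554019 181.15059609311393
[ 585.3180386  -316.57803451] 143.23323293629429 301.5370139817882
dia [ 351.42355302 -174.03564214] 172.66489692828964
r 125.1 a 234.5 yaw-tan err deg -2.8 z 17.9 F [-0.3 -0.2 -0.3]
[ 0.28 -0.18] [ 0.28 -0.17] [ 0.29 -0.15] [ 0.3  -0.14] [ 0.3  -0.12] 
t 22.1 pos [ 437.7 -296.3   17.9] rot [-3.14   0.    -0.669] ang rows [-0.01  0.01  0.  ] F [-0.3 -0.2 -0.3] M [-0.08  0.08  0.04] w 0.3 q [-0.74  0.61  1.75  0.    0.78 -0.07]
```

```bash
python3 -m jog '{"xyz":[[0.28,-0.18,-0.05],[0.28,-0.17,-0.05],[0.29,-0.15,0],[0.3,-0.14,0],[0.3,-0.12,0],[0.2,-0.07,0],[0,0,0]],"angular":[[0,0,0.6],[0,0,0.6],[0,0,0.5],[0,0,0.5],[0,0,0.5],[0,0,0.3],[0,0,0]]}'
python3 -c "
from h import *
arc(125,3,3)
cv2.imwrite('pics/w14.png',capture('wrist')[:,:,::-1])"
```

```text
time: 22.8
tool_pos: [468.2, -311.0, 17.8]
tcp_rot: [3.141, 0.003, -0.361]
contact_force: [0.6, 0.9, -0.4]
grip_width: 0.4
r 123.9 a 250.1 yaw-tan err deg -0.7 z 17.8 F [ 0.6  0.9 -0.4]
[ 0.29 -0.16] [ 0.32 -0.09] [ 0.32 -0.07] 
t 22.8 pos [ 468.2 -311.    17.8] rot [ 3.141e+00  3.000e-03 -3.610e-01] ang rows [-0.01 -0.03 -0.  ] F [ 0.6  0.9 -0.4] M [-0.07  0.09 -0.02] w 0.4 q [-0.72  0.65  1.65 -0.    0.84 -0.36]
```

View pics/w14.png

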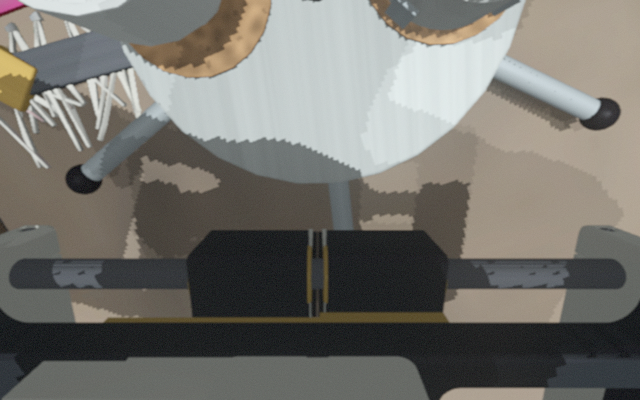

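```bash
python3 - <<'E'
from h import *
for uv in [(84,179),(601,113)]:
    p=onz("wrist",uv,20)[:2]; d=p-AX; print(p,np.hypot(*d),np.degrees(np.arctan2(d[1],d[0]))%360)
E
```

```text
[ 372.40114663 -235.09626123] 143.8462372056893 196.39273613374596
[ 614.93688443 -292.66571935] 143.4031682431054 316.8002764860794
```

```bash
python3 -m jog '{"xyz":[[0.27,-0.13,0],[0.27,-0.07,0],[0.2,-0.03,0],[0,0,0]],"angular":[[0,0,0.4],[0,0,0.5],[0,0,0.3],[0,0,0]]}'
python3 -c "
from h import *
arc(125,3,3)
cv2.imwrite('pics/w15.png',capture('wrist')[:,:,::-1])"
```

```text
time: 23.25
tool_pos: [481.4, -314.2, 17.7]
tcp_rot: [-3.141, 0.006, -0.237]
contact_force: [1.0, 0.7, -0.8]
grip_width: 0.2
r 123.1 a 256.4 yaw-tan err deg 0.0 z 17.7 F [ 1.   0.7 -0.8]
[ 0.3  -0.16] [ 0.32 -0.05] [ 0.33 -0.03] 
t 23.25 pos [ 481.4 -314.2   17.7] rot [-3.141  0.006 -0.237] ang rows [-0.02 -0.06  0.  ] F [ 1.   0.7 -0.8] M [-0.04  0.04  0.03] w 0.2 q [-0.71  0.67  1.61 -0.    0.86 -0.47]
```

View pics/w15.png

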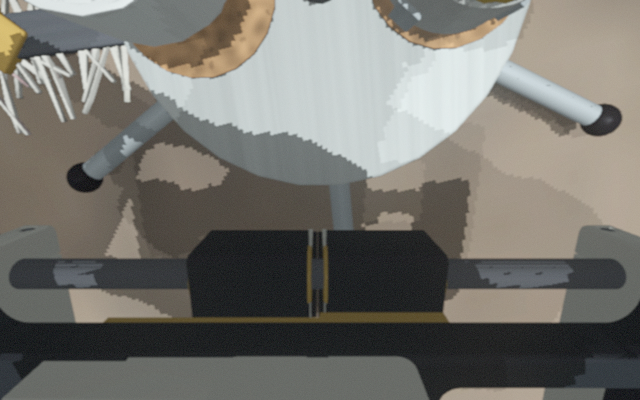

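The wrist view puts the table near 173°. I'll back off from the spoke, rise, and check from above.

```bash
python3 -m jog '{"xyz":[[-0.4,0.05,0],[-0.4,0.05,0],[0,0,0.3],[0,0,0.8],[0,0,1],[0,0,1],[0,0,1],[0,0,1],[0,0,1],[0,0,0]],"angular":[[0,0,0],[0,0,0],[0,0,0],[0,0,0],[0,0,0],[0,0,0],[0,0,0],[0,0,0],[0,0,0],[0,0,0]]}'
python3 -c "
from h import *
st()"
python3 -m jog '{"xyz":[[0.5,-1,0.5],[0.5,-1,0.5],[0.5,-1,0.5],[0.5,-1,0.5],[0.5,-1,0.5],[0.5,-1,0],[0.5,-1,0],[0.5,-1,0],[0.5,-1,0],[0,0,0]],"angular":[[0,0,0],[0,0,0],[0,0,0],[0,0,0],[0,0,0],[0,0,0],[0,0,0],[0,0,0],[0,0,0],[0,0,0]]}'
python3 -c "
from h import *
st()
i=capture('scene')[:,:,::-1];cv2.imwrite('pics/s16.png',i);i=capture('top')[:,:,::-1];cv2.imwrite('pics/top16.png',i);crop(i,340,130,130,150,4,'pics/t16.png')"
```

```text
time: 24.3
tool_pos: [460.3, -310.2, 146.4]
tcp_rot: [-3.139, 0.008, -0.246]
contact_force: [-0.2, 0.6, 0.8]
grip_width: 0.3
t 24.3 pos [ 460.3 -310.2  146.4] rot [-3.139  0.008 -0.246] ang rows [-0.04 -0.06  0.  ] F [-0.2  0.6  0.8] M [-0.1   0.08  0.05] w 0.3 q [-0.73  0.48  1.55 -0.    1.12 -0.48]
time: 25.3
tool_pos: [548.7, -493.8, 189.5]
tcp_rot: [-3.132, 0.017, -0.249]
contact_force: [-0.2, 0.4, -0.1]
grip_width: 0.3
t 25.3 pos [ 548.7 -493.8  189.5] rot [-3.132  0.017 -0.249] ang rows [-0.13 -0.14  0.  ] F [-0.2  0.4 -0.1] M [-0.11  0.08 -0.01] w 0.3 q [-0.84  0.8   0.82 -0.    1.54 -0.59]
```

View pics/top16.png

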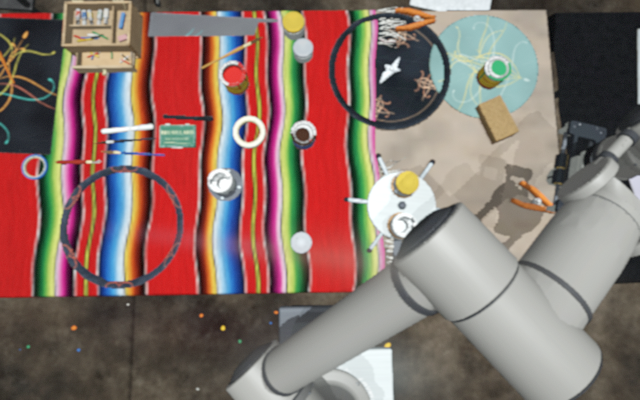

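View pics/s16.png

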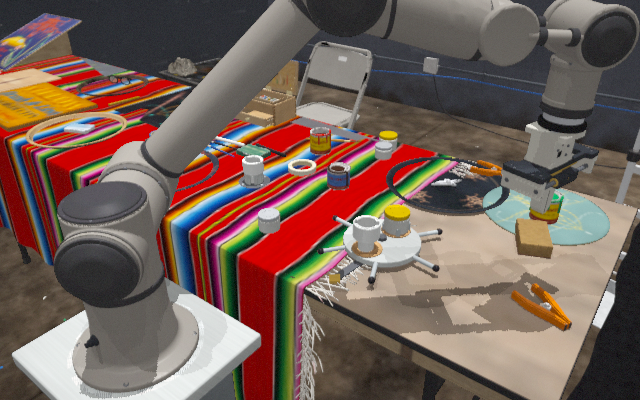

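View pics/t16.png

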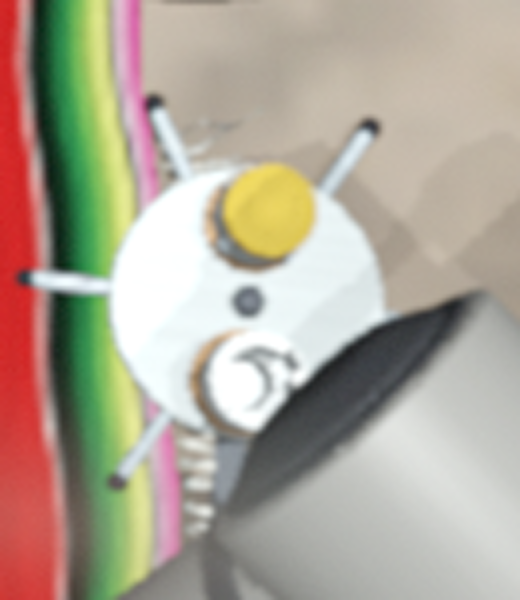

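The turntable is clear of the arm. Balls are visible at crop (155,103), (370,127), (24,278) and (117,481), and the pot and its pad are at about (250,383).

```bash
python3 - <<'E'
from h import *
A=[]
for uv,off in [((155,103),-60),((370,127),-120),((24,278),0),((117,481),60)]:
    p=onz("top",(uv[0]/4+340-.4,uv[1]/4+130-.4),20)[:2]; d=p-AX; a=np.degrees(np.arctan2(d[1],d[0]))%360; A.append(a-off if False else a); print(a.round(1),np.hypot(*d).round(1))
print("pad left-edge mid / rim", onz("top",(253/4+339.6,382/4+129.6),94.5), "mark",AX+52*np.array([np.cos(np.radians(173.6)),np.sin(np.radians(173.6))]))
s=cv2.imread("pics/s16.png");crop(s,310,180,140,110,5,"pics/s16c.png");crop(s,225,130,60,70,6,"pics/s16l.png")
pot0=cv2.imread("pics/s5.png")
print((proj("scene",[458.7,-188.7,28.5])-[310,180])*5,(proj("scene",[458.7,-188.7,94.5])-[310,180])*5)
E
```

```text
22.1 143.0
322.7 144.0
82.8 143.7
142.7 142.5
pad left-edge mid / rim [ 455.12490638 -181.93020418   94.5       ] mark [ 458.7240682  -188.70361553]
[280.05666507 339.31825838] [286.74953261 211.39547531]
```

View pics/s16c.png

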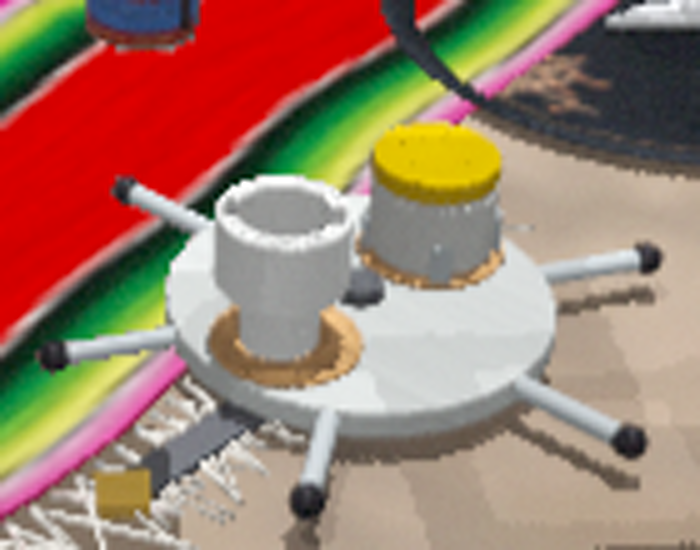

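View pics/s16l.png

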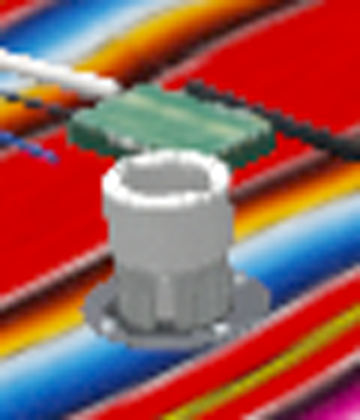

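From the top view the spokes average 22.6° mod 60, so the pad is at 172.6° against the pointer's 173.5°, about 1 mm off. The scene view shows the pot upright with its stem inside the pad, and the lower pot is still in its stand. The pot's offset on the pad could be anywhere up to about 6 mm, so I'll get a cleaner look with the wrist camera.

```bash
python3 -m jog '{"xyz":[[-0.5,0.9,0.3],[-0.5,0.9,0.3],[-0.5,0.9,0.3],[-0.5,0.9,0.3],[-0.5,0.9,0.3],[-0.5,0.9,0.3],[-0.5,0.9,0.3],[-0.5,0.9,0.3],[0,0,0]],"angular":[[-0.1,-0.05,0],[-0.05,-0.05,0],[0,-0.05,0],[0,0,0],[0,0,0],[0,0,0],[0,0,0],[0,0,0],[0,0,0]]}'
python3 -c "
from h import *
st()
cv2.imwrite('pics/w17.png',capture('wrist')[:,:,::-1])"
```

```text
time: 26.3
tool_pos: [459.7, -331.0, 237.2]
tcp_rot: [-3.138, 0.003, -0.245]
contact_force: [0.8, -0.4, -0.2]
grip_width: 0.3
t 26.3 pos [ 459.7 -331.   237.2] rot [-3.138e+00  3.000e-03 -2.450e-01] ang rows [-0.04 -0.02  0.  ] F [ 0.8 -0.4 -0.2] M [-0.13  0.1  -0.03] w 0.3 q [-0.76  0.41  1.39  0.    1.35 -0.52]
```

View pics/w17.png

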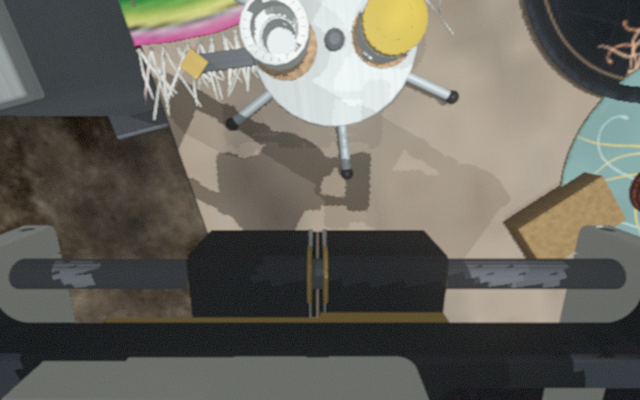

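```bash
python3 - <<'E'
from h import *
h=onz("wrist",(334.5,40),30)[:2];print("hub",h)
for uv in [(233,124),(347,173),(453,97)]:
    p=onz("wrist",uv,20)[:2]; d=p-h; print(np.hypot(*d).round(1),(np.degrees(np.arctan2(d[1],d[0]))%60).round(1))
d=onz("wrist",(195,64),5)[:2]-h; print("dia",np.degrees(np.arctan2(d[1],d[0]))%360)
r=onz("wrist",(276,30),94.5)[:2]; d=r-h; print("rim",r,np.hypot(*d),np.degrees(np.arctan2(d[1],d[0]))%360)
w=cv2.imread("pics/w17.png");crop(w,190,0,260,190,3,"pics/w17c.png")
E
```

```text
hub [ 510.5980336  -196.35304173]
141.9 22.9
142.3 23.0
144.0 23.2
dia 173.1588327034308
rim [ 458.09722223 -189.1352907 ] 52.99463297878397 172.17211296692804
```

View pics/w17c.png

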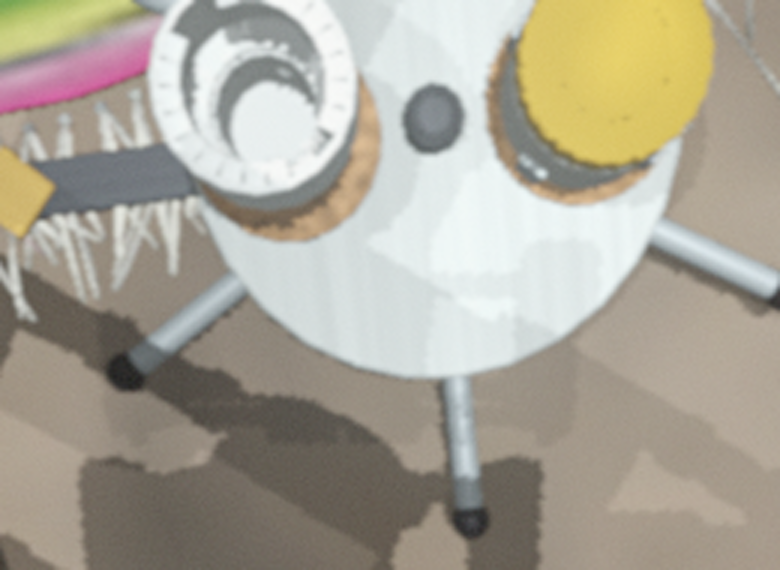

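The wrist view confirms it: the pad is at 173.0° and the pointer at 173.2°. The pot is within about 3 mm of the pad centre, and the robot touches nothing. Handing in.

```bash
python3 -c "
from h import *
st();print(bot.close_job())"
```

```text
t 26.35 pos [ 460.2 -332.   236.8] rot [-3.138e+00  3.000e-03 -2.450e-01] ang rows [-0.04 -0.02  0.  ] F [-0.7 -0.3 -0.4] M [-0.08  0.02  0.07] w -0.1 q [-0.76  0.42  1.38  0.    1.35 -0.52]
the job is handed in; nothing more can be done
None
```

The job is handed in at 26.4 s of the 72 s allowed, with the pot standing on the cork pad at the pointer. No verdict is reported, so what follows is from my own last measurements.

**What I did:** I gripped the top pot by its collar and twisted it 55° counter-clockwise, then lifted it clear while the lower pot stayed in its stand. I set it upright on the cork pad and let go. Then I pushed one spoke with closed fingers, about 132° round, and moved the arm clear.

**Last checks:**
- **Pad at the pointer:** the pad measured 173.0° and the pointer 173.2° from the wrist camera. The top camera gave 172.6° for the pad. Both put the pad within about 1 mm of the mark, against 12 mm allowed.
- **Pot on the pad:** the wrist camera put the pot upright and within about 3 mm of the pad centre. A rougher estimate from the scene camera gave up to 6 mm, and one from the half-hidden top view about 8 mm. All are below the 15 mm limit.
- **Lower pot and bystanders:** the lower pot was in its stand and upright. The brown can and silver-lidded jar looked unmoved in the scene and top views, but I did not measure their positions again.
- **Robot:** the arm was clear of everything at hand-in, with only sensor noise on the force reading.

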